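Turn a drained beaker mouth up and lay the heavy-headed probe across it

TASK

The white beaker has drained upside down on the blue mat. Turn it over and stand it mouth up, gently and wholly on the round dark plate of the stirrer, and let go of it (the green rest is there to lay it on its side if you need to change your grip); then pick up the black probe with the heavy steel head at its yellow balance mark, carry it level, and lay it flat across the beaker's mouth with the yellow mark over the middle of the mouth, so that it stays balanced there. Drop nothing, and leave the amber bottle, the jar and the grey tray where they are.

Things in the scene. Friction and masses are not known exactly. Their poses are not given: they have to be found in the camera images.
- beaker_center (a point): Centre (on the axis, half-way up) of the loose white round straight-sided beaker: outer diameter 64 mm, height 85 mm, wall 3.5 mm, closed base 6 mm thick, about 180 g. Its z axis points from the closed base to the open mouth: down at the start (mouth down on the mat), up when turned over. Mouth 42.5 mm along +z, outside of the base 42.5 mm along -z.
- mat: Blue drain mat, fixed, 150 x 150 mm, 6 mm thick, on which the beaker starts; origin at the centre of its underside, on the work surface.
- rest_top (a point): Fixed green rest on which the beaker can lie on its side without rolling: base 62 mm (x) by 120 mm (y), 6 mm thick, two rails along y, 110 mm long, 8 mm wide, inner edges 17 mm either side of the middle, tops 18 mm above the bench. This point: midway between the rails, level with their tops; x across, y along the rails, z up. The lying beaker's axis is along y, 27 mm above this point.
- plate_top (a point): Centre of the top face of the round dark steel plate (diameter 120 mm) on the grey laboratory stirrer (fixed, 140 x 140 mm body, 34 mm high, the plate's top 38 mm above the work surface); z up.
- probe_balance (a point): Balance point (centre of mass), half-way up the shaft, of the loose probe lying flat, about 190 g, 170 mm long; a 10 mm yellow band marks it. x points to the steel head, z up. Black shaft 22 mm wide, 28 mm high, from 107 mm behind to 18 mm ahead of this point; then the steel head, 34 mm square, to 63 mm ahead. The flat underside is 14 mm below this point.
- reagent: Bystander: amber bottle with green cap, loose, diameter 68 mm, 150 mm tall; origin at the centre of its underside.
- jar: Bystander: white jar with blue lid, loose, diameter 68 mm, 90 mm tall; origin at the centre of its underside.
- tray: Bystander: grey open tray, loose, 100 x 140 mm, 40 mm high; origin at the centre of its underside.
Not all that is in view belongs to the job. What is shaped like the part that bears plate_top but pink is not meant. There is more than one size of the part that bears beaker_center; the job needs the larger.

How it is judged:
By the outcome, as a careful person would: the job done as asked, in the order asked, and still so for the second after the job is handed in, with the robot touching nothing.
It also fails if it takes over 61 s, if anything falls off the work surface, if the arm or the gripper's body presses on something with over 40 N, if the wrist force passes 120 N, or if a joint passes its speed limit or range.

ROBOT

A 7-joint arm with a two-finger parallel gripper is mounted at the origin on the work surface. World frame = base frame: x ahead of the robot, y to its left, z up, the work surface at z = 0. Lengths are in m, angles in rad, forces in N, time in s.
With the tool pointing down it reaches from about 0.4 to 0.85 m from the base axis. Payload 4.5 kg.
Tool frame: the origin (TCP) lies on the centre line of the jaws, within the pads' length; the fingertips stand 25 mm ahead of it and the grasp point (between the pads) lies 6 mm ahead of it; z points along the fingers, y is the direction in which the jaws open and shut (so a half turn about z gives the same grasp; the last joint's range is limited). The gripper opens to 88 mm and grips with 3 to 60 N. Pads are 18 mm wide; open, the fingers measure 123 mm over their backs; the gripper's body (75 mm by 187 mm) begins 45 mm behind the grasp point.
Start: joints at [-1.116, 0.689, -0.195, 1.565, 0.157, 0.902, -0.215], TCP at [0.255, 0.571, 0.264] pointing down, gripper open.
Joint ranges: [-3.01, 3.01], [-0.46, 2.08], [-1.47, 1.51], [0.13, 2.56], [-1, 4.14], [0.04, 2.09], [-2.66, 2.66]. Speed limits (rad/s): [2.57, 2.57, 3.14, 3.14, 3.14, 3.14, 3.14].

INTERFACE

Orientations are given as a unit quaternion [x, y, z, w].
In Python, from plant import r, eyes gives the robot as it stands.
- The arm moves only by the tool servo_tool, never from a script. Its argument "deltas" is a list of rows, each an object of numbers: "dx", "dy", "dz": the shift along the tool's x, y, z in units of 60 mm (1.0 is 60 mm); "ax", "ay", "az": the turn, a rotation vector about the tool's x, y, z in units of 6 degrees (1.0 is 6 degrees); "hand": the finger opening in mm, from 0 to 88.1. A call has 1 to 10 rows; each row is the pose to reach, as a shift and turn from the pose commanded when the call began, along the tool's axes at that moment; what a row does not reach only later rows make up. A row lasts 1/8 s, in which the tool goes at most 62.5 mm and 10.7 degrees, less where a joint would pass 70% of its speed; a pose out of reach is approached as far as the arm can. A call with a gripper value outside its range is refused whole. The fingers move at their own pace and stop on an object; "newtons" is the grip in N (left out, the last holds). Time passes only in rows, so rows that repeat a pose let the fingers close. It gives the time, the measured TCP pose, the force and the opening at its end, in the units of the state.
- r.get_state(): the state, without advancing time (a new reading comes with each control period).
- eyes.snapshot(name): name is "scene" or "top"; returns (picture, depth): 384x512x3 uint8, red, green, blue; 384x512 float32, m along the optical axis (not along the pixel's ray), 0 where there is no reading.
- eyes.camera_model(name): a dict with "fx", "fy", "cx", "cy" (pixels), "k1" (the pictures are not rectified: a ray, as slopes to the right and down, at radius r is drawn at 1 + k1 r^2 times it, then the intrinsics apply), "pose" (4x4, takes a point from camera to world coordinates). Camera axes: x right, y up, looking along -z (the intrinsics and any distortion apply to the point x, -y, -z); pixel columns grow to the right and rows downward; lengths in m; the calibration is good to about 2 mm. A picture is of the moment at which its call begins. camera_model takes no time and is no camera call.
- r.finish_job(): hands the job in, once; it reports no verdict.
The state is a dict: "clock": time; "q": joint angles; "qd": joint speeds; "joint_torque": joint torques, N m; "tool_pos": TCP position; "eef_rot": TCP orientation; "contact_force": force on the tool from outside, world axes, zero at the start; "moment": the same for the moment, N m; "opening": opening from 0.0 (shut) to 1.0 (fully open).
Only numpy, scipy, OpenCV 4.12 (cv2) and the standard library are available. Lean on these libraries where they do the work, as an engineer would, in place of code of your own. Each camera call takes 0.05 s, during which the arm holds its last target.

## Working session

There is one attempt and no reset: what is moved stays moved. The work goes in short steps, Python scripts to look and compute and a tool call to move; the robot and the scene stay as the last step left them, time stands still between calls to the robot, and variables do not carry over. Pictures are saved under pics/ and viewed, and the job is handed in when it is done.

Besides the shell and the picture viewer there is one more tool, called after "Request:" as name([rows], argument=value, ...), one row to a line, values as JSON. servo_tool: Moves the arm, as the interface text tells. Its arguments: {"type":"object","properties":{"deltas":{"type":"array","items":{"type":"object","properties":{"dx":{"type":"number"},"dy":{"type":"number"},"dz":{"type":"number"},"ax":{"type":"number"},"ay":{"type":"number"},"az":{"type":"number"},"hand":{"type":"number"}}}},"newtons":{"type":"number"}},"required":["deltas"]}

```bash
ls; mkdir -p pics
python3 - <<'E'
from plant import r, eyes
import cv2, numpy as np
for n in ("scene","top"):
    p,d=eyes.snapshot(n)
    np.savez(f"pics/{n}0.npz",p=p,d=d)
    cv2.imwrite(f"pics/{n}0.png",cv2.resize(p[:,:,::-1],(800,600),interpolation=cv2.INTER_CUBIC))
    m=eyes.camera_model(n); print(n,{k:(np.round(v,4).tolist() if k=="pose" else v) for k,v in m.items()})
s=r.get_state(); print({k:np.round(v,3).tolist() for k,v in s.items()})
E
```

```text
pics
scene {'fx': 457.8148211359734, 'fy': 457.8148211359734, 'cx': 250.46640241797164, 'cy': 186.01359922775094, 'k1': -0.1004355535402469, 'pose': [[-0.1491, -0.6387, 0.7549, 1.765], [0.9888, -0.0894, 0.1198, 0.1601], [-0.009, 0.7643, 0.6448, 1.1367], [0.0, 0.0, 0.0, 1.0]]}
top {'fx': 480.31029934553334, 'fy': 480.31029934553334, 'cx': 257.58247160870195, 'cy': 198.885484656489, 'k1': -0.14489411329660654, 'pose': [[0.0006, 0.9818, -0.19, 0.1786], [-1.0, 0.0007, 0.0001, -0.0092], [0.0002, 0.19, 0.9818, 1.8249], [0.0, 0.0, 0.0, 1.0]]}
{'clock': 0.1, 'q': [-1.116, 0.69, -0.195, 1.566, 0.157, 0.903, -0.215], 'qd': [-0.002, -0.002, -0.0, -0.004, 0.0, 0.0, 0.001], 'joint_torque': [-0.003, -52.85, -1.272, -15.384, -0.053, 0.002, 0.0], 'tool_pos': [0.255, 0.57, 0.263], 'eef_rot': [0.209, 0.978, -0.001, -0.0], 'contact_force': [0.194, 0.562, -0.047], 'moment': [-0.015, -0.032, 0.021], 'opening': 0.999}
```

View pics/scene0.png

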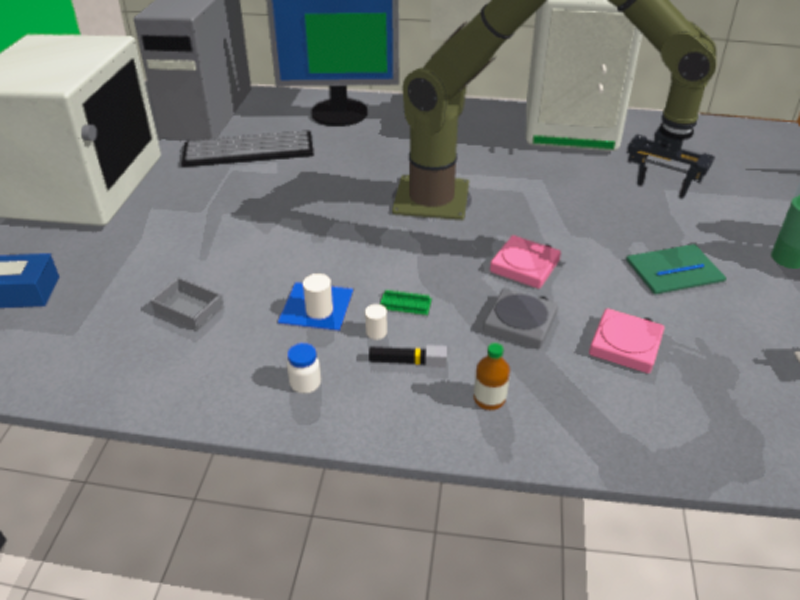

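View pics/top0.png

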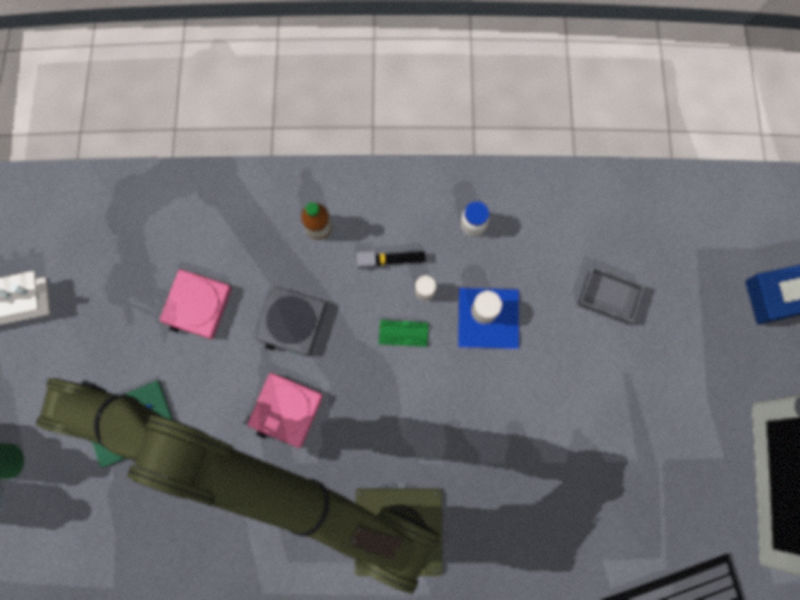

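The scene picture (800x600) shows the large white beaker on the blue mat at about (318,297) and a smaller white one on the bench at (376,322). The green rest is at (405,303) and the probe at (408,355), with its head on the right. The grey stirrer with the dark plate is at (521,312), and there are two pink lookalikes at (525,262) and (627,340). The job's beaker is the large one on the mat, and the stirrer is the grey one with the dark plate. I'll confirm both in a crop and measure.

```bash
cat > h.py <<'E'
import numpy as np, cv2
from scipy.spatial.transform import Rotation as R
def rays(m,uv):
    uv=np.atleast_2d(np.asarray(uv,float))
    K=np.array([[m["fx"],0,m["cx"]],[0,m["fy"],m["cy"]],[0,0,1]])
    n=cv2.undistortPoints(uv.reshape(-1,1,2),K,np.array([m["k1"],0,0,0.]))[:,0]
    d=np.c_[n[:,0],-n[:,1],-np.ones(len(n))]
    P=np.array(m["pose"]); return P[:3,3], d@P[:3,:3].T
def onz(m,uv,z):
    o,d=rays(m,uv); t=(z-o[2])/d[:,2]; return o+d*t[:,None]
def cloud(m,depth):
    v,u=np.mgrid[:depth.shape[0],:depth.shape[1]]
    o,d=rays(m,np.c_[u.ravel(),v.ravel()]); P=o+d*depth.reshape(-1,1)
    P[depth.ravel()==0]=np.nan
    return P.reshape(*depth.shape,3)
def load(n,i=0):
    z=np.load(f"pics/{n}{i}.npz"); return z["p"],z["d"]
E
python3 - <<'E'
from plant import eyes
from h import *
for n in ("scene","top"):
    p,d=load(n); m=eyes.camera_model(n); C=cloud(m,d)
    hsv=cv2.cvtColor(p,cv2.COLOR_RGB2HSV)
    x,y,z=C[...,0],C[...,1],C[...,2]
    roi=(x>0.35)&(x<0.95)&(abs(y)<0.5)
    tb=roi&(abs(z)<0.008); print(n,"table z",np.nanmedian(z[tb]),np.isnan(z).mean())
    H,S,V=[hsv[...,i].astype(int) for i in range(3)]
    masks=dict(white=(S<60)&(V>150)&(z>0.01),blue=(H>105)&(H<125)&(S>150),green=(H>50)&(H<80)&(S>120),yellow=(H>22)&(H<35)&(S>140)&(V>120),pink=(H>160)&(S>70),amber=(H>5)&(H<18)&(S>140),dark=(V<70))
    for k,M in masks.items():
        M=(M&roi).astype(np.uint8)
        nn,l,st,c=cv2.connectedComponentsWithStats(M)
        for i in range(1,nn):
            if st[i,4]<(4 if k=="yellow" else 30): continue
            q=C[l==i]; q=q[~np.isnan(q[:,0])]
            print(k,st[i].tolist(),c[i].round(1),"med",np.median(q,0).round(3),"min",np.percentile(q,3,axis=0).round(3),"max",np.percentile(q,97,axis=0).round(3))
p,_=load("top"); cv2.imwrite("pics/topc.png",cv2.resize(p[110:245,150:430,::-1],None,fx=2.85,fy=2.85,interpolation=cv2.INTER_CUBIC))
p,_=load("scene"); cv2.imwrite("pics/scenec.png",cv2.resize(p[150:270,90:370,::-1],None,fx=2.85,fy=2.85,interpolation=cv2.INTER_CUBIC))
E
```

```text
scene table z -0.0006865562377393886 0.0038350423177083335
white [194, 176, 19, 27, 403] [203.5 188.5] med [ 0.554 -0.204  0.076] min [ 0.51  -0.235  0.015] max [ 0.568 -0.18   0.093]
white [234, 195, 14, 21, 229] [240.9 204.8] med [ 0.6   -0.06   0.056] min [ 0.568 -0.083  0.012] max [ 0.612 -0.041  0.066]
white [273, 220, 13, 9, 98] [279. 224.] med [0.66  0.082 0.034] min [0.642 0.061 0.029] max [0.676 0.102 0.038]
white [184, 229, 21, 22, 273] [195.3 240.4] med [ 0.786 -0.177  0.046] min [ 0.756 -0.209  0.012] max [ 0.795 -0.157  0.071]
white [313, 244, 13, 15, 113] [319. 252.] med [0.78  0.22  0.046] min [0.761 0.205 0.022] max [0.786 0.237 0.07 ]
blue [178, 181, 48, 30, 665] [201.3 197.6] med [ 0.54  -0.224  0.005] min [ 0.45  -0.294 -0.   ] max [ 0.589 -0.151  0.011]
blue [184, 220, 18, 15, 217] [192.8 226.8] med [ 0.766 -0.188  0.09 ] min [ 0.737 -0.214  0.078] max [ 0.789 -0.163  0.094]
green [244, 186, 32, 15, 362] [259.7 193.1] med [ 0.475 -0.009  0.007] min [ 0.454 -0.064 -0.   ] max [0.51  0.043 0.019]
green [312, 220, 10, 9, 75] [316.7 224. ] med [0.759 0.204 0.148] min 
[... 1767 characters left out ...]
]
yellow [243, 163, 4, 5, 15] [244.2 164.9] med [0.661 0.043 0.028] min [0.652 0.037 0.021] max [0.669 0.047 0.034]
pink [124, 176, 24, 41, 670] [134.  195.1] med [0.543 0.467 0.034] min [0.469 0.427 0.001] max [0.607 0.499 0.044]
pink [169, 239, 20, 7, 78] [176.9 242.2] med [0.36  0.295 0.032] min [ 0.352  0.26  -0.005] max [0.372 0.326 0.039]
amber [194, 133, 16, 14, 134] [201.7 140.6] med [0.733 0.198 0.105] min [0.718 0.178 0.087] max [0.757 0.229 0.121]
dark [247, 161, 26, 9, 191] [259.4 164.7] med [ 0.662 -0.019  0.025] min [ 0.652 -0.062 -0.003] max [0.676 0.032 0.037]
dark [178, 190, 37, 37, 559] [195.8 205.9] med [0.501 0.227 0.034] min [ 0.434  0.173 -0.007] max [0.548 0.282 0.045]
```

View pics/topc.png

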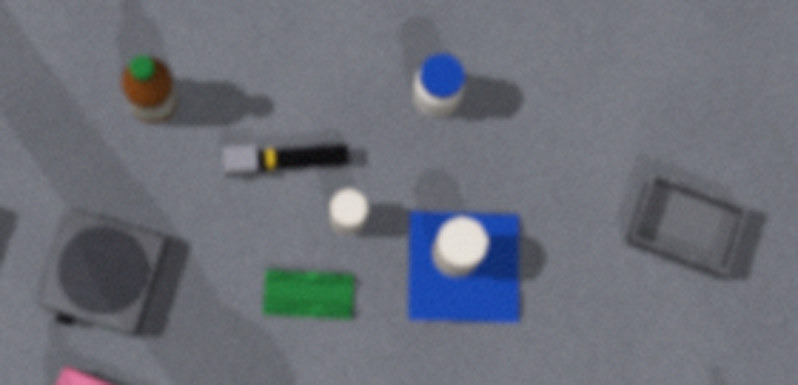

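View pics/scenec.png

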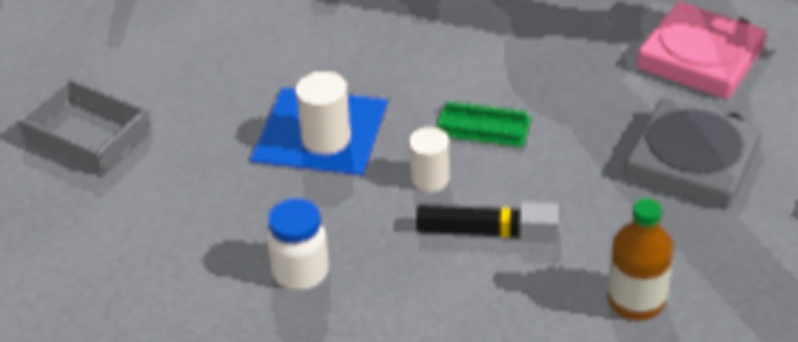

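The crops confirm the choices. The larger beaker stands on the mat (crop (462,245) top, (323,110) scene), and the smaller one at (348,208) is the decoy. The grey stirrer with the dark plate is at (104,270). Next I'll get precise positions and guess a kinematic model to plan the tilts.

Run:
```python
from plant import eyes, r
from h import *
import itertools
from scipy.optimize import least_squares
res={}
for n in ("scene","top"):
    p,d=load(n); m=eyes.camera_model(n); C=cloud(m,d); x,y,z=C[...,0],C[...,1],C[...,2]
    hsv=cv2.cvtColor(p,cv2.COLOR_RGB2HSV); H,S,V=[hsv[...,i].astype(int) for i in range(3)]
    def near(cx,cy,rr): return (np.hypot(x-cx,y-cy)<rr)
    # beaker/small beaker: circle fit on side + top
    for nm,c0,rad,zt in (("beaker",(0.53,-0.207),.032,.091),("small",(.583,-.063),.024,.07)):
        M=near(*c0,.05)&(S<70)&(V>120)
        top=M&(z>zt-.006)&(z<zt+.006); side=M&(z>0.02)&(z<zt-.012)
        q=C[side][:,:2]
        if len(q)>20:
            f=least_squares(lambda c:np.hypot(*(q-c[:2]).T)-(rad if nm=="beaker" else c[2]),[*c0,rad],loss="soft_l1",f_scale=.002).x
        else: f=None
        print(n,nm,"top mean",C[top].mean(0).round(4),top.sum(),"side",f)
        ps=np.argwhere(top)[:,::-1]; (cx,cy),rr=cv2.minEnclosingCircle(ps.astype(np.float32)); print("  encl",onz(m,[[cx,cy]],zt).round(4))
    # rest via mask contour on z planes
    G=((H>50)&(H<85)&(S>110)&near(.475,-.01,.1)).astype(np.uint8)
    ps=np.argwhere(G)[:,::-1].astype(np.float32); rr=cv2.minAreaRect(onz(m,ps,0.012)[:,:2].astype(np.float32)); print(n,"rest",rr)
    B=((H>105)&(H<125)&(S>120)&near(.52,-.22,.13)).astype(np.uint8)
    ps=np.argwhere(B)[:,::-1].astype(np.float32); rr=cv2.minAreaRect(onz(m,ps,0.006)[:,:2].astype(np.float32)); print(n,"mat",rr)
    # plate: dark ellipse
    D=(near(.5,.227,.085)&(V<82)&(z>.03)).astype(np.uint8)
    D=cv2.morphologyEx(D,cv2.MORPH_OPEN,np.ones((3,3),np.uint8))
    cs,_=cv2.findContours(D,cv2.RETR_EXTERNAL,cv2.CHAIN_APPROX_NONE); c=max(cs,key=cv2.contourArea)
    w=onz(m,c[:,0].astype(float),.038)[:,:2]; f=least_squares(lambda c:np.hypot(*(w-c[:2]).T)-c[2],[.5,.227,.06],loss="soft_l1",f_scale=.002).x; print(n,"plate",f.round(4),cv2.contourArea(c))
    st=near(.5,.227,.12)&(z>.028)&(z<.06)&(S<80); print("  stirrer raised rect",cv2.minAreaRect(C[st][:,:2].astype(np.float32)))
    # probe
    Pm=near(.665,.02,.12)&(z>.015)&(z<.06)&~((S<60)&(V>200)&(y<-.03))
    q=C[Pm]; print(n,"probe rect",cv2.minAreaRect(q[:,:2].astype(np.float32)),Pm.sum())
    Y=(H>20)&(H<36)&(S>110)&near(.663,.042,.05)&(z>.024); print("  yellow",C[Y].mean(0).round(4),Y.sum())
    K=near(.665,-.015,.09)&(V<75)&(z>.02); q=C[K]; mu=q.mean(0); u=np.linalg.svd(q[:,:2]-mu[:2])[2][0]; print("  black shaft",mu.round(4),np.degrees(np.arctan2(u[1],u[0])).round(1))
    T=near(.56,-.45,.12)&(z>.02); q=C[T]; print("  tray",q.mean(0) if len(q) else None)
# kin
s=r.get_state(); q=np.array(s["q"]); Rt=R.from_quat(s["eef_rot"]); best=[]
for sg in itertools.product([1,-1],repeat=7):
    A=R.identity(); fr=[]
    for i,(ax,a) in enumerate(zip("zyzyzyz",q*sg)):
        A=A*R.from_euler(ax,a); fr.append(A.as_matrix()[:,2])
    E=(A.inv()*Rt).as_rotvec()
    a0=A.as_matrix()[:,2]
    M=np.c_[[0,0,1],fr[1],fr[3],fr[5]]
    best.append((np.linalg.norm(a0-Rt.as_matrix()[:,2]),sg,np.degrees(E).round(1),np.linalg.lstsq(M,np.array(s["tool_pos"]),rcond=None)[0].round(3), np.linalg.norm(M@np.linalg.lstsq(M,np.array(s["tool_pos"]),rcond=None)[0]-s["tool_pos"])))
best.sort(key=lambda t:t[0]); 
for b in best[:8]: print(b)
```

```text
scene beaker top mean [ 0.5373 -0.21    0.0894] 162 side [ 0.53315591 -0.21083679  0.032     ]
  encl [[ 0.5398 -0.2088  0.091 ]]
scene small top mean [ 0.5862 -0.0632  0.0655] 22 side [ 0.58586259 -0.06395417  0.0229718 ]
  encl [[ 0.5986 -0.0624  0.07  ]]
scene rest ((0.48406532406806946, -0.010027747601270676), (0.11719366908073425, 0.0684226006269455), 86.95175170898438)
scene mat ((0.5185456275939941, -0.22206133604049683), (0.15153352916240692, 0.15167735517024994), 88.25000762939453)Traceback (most recent call last):
  File "<stdin>", line 28, in <module>
ValueError: max() iterable argument is empty
```

```bash
cat > m.py <<'E'
from plant import eyes, r
from h import *
import itertools
from scipy.optimize import least_squares
for n in ("scene","top"):
    p,d=load(n); m=eyes.camera_model(n); C=cloud(m,d); x,y,z=C[...,0],C[...,1],C[...,2]
    hsv=cv2.cvtColor(p,cv2.COLOR_RGB2HSV); H,S,V=[hsv[...,i].astype(int) for i in range(3)]
    def near(cx,cy,rr): return (np.hypot(x-cx,y-cy)<rr)
    G=((H>50)&(H<85)&(S>110)&near(.475,-.01,.1)).astype(np.uint8)
    ps=np.argwhere(G)[:,::-1].astype(np.float32); 
    for zz in (0,.018): print(n,"rest",zz,cv2.minAreaRect(onz(m,ps,zz)[:,:2].astype(np.float32)))
    rt=near(.475,-.01,.1)&(z>.012)&(z<.026)&(G>0); print("   rails",C[rt].mean(0).round(4),C[rt].min(0).round(3),C[rt].max(0).round(3))
    B=((H>105)&(H<125)&(S>120)&near(.52,-.22,.13)).astype(np.uint8)
    ps=np.argwhere(B)[:,::-1].astype(np.float32); rr=cv2.minAreaRect(onz(m,ps,0.006)[:,:2].astype(np.float32)); print(n,"mat",rr)
    if n=="top":
        M=near(.53,-.207,.05)&(S<70)&(V>120)
        for nm,c0,rad,zt in (("beaker",(0.53,-0.207),.032,.091),("small",(.583,-.063),.024,.07)):
            M=near(*c0,.05)&(S<70)&(V>120); top=M&(z>zt-.008)&(z<zt+.008); print(nm,C[top].mean(0),top.sum(), np.percentile(C[M],[2,98],axis=0).round(3))
            ps=np.argwhere(top)[:,::-1]; (cx,cy),rr=cv2.minEnclosingCircle(ps.astype(np.float32)); print("  encl",onz(m,[[cx,cy]],zt).round(4))
    st=near(.5,.227,.12)&(z>.026)&(z<.06)&(S<80)
    print(n,"V in plate",np.percentile(V[near(.5,.227,.03)],[5,50,95]),"body",np.percentile(V[st&~near(.5,.227,.066)],[5,50,95]))
    thr=(np.median(V[near(.5,.227,.03)])+np.median(V[st&~near(.5,.227,.066)]))/2
    D=(near(.5,.227,.085)&(V<thr)&(z>.03)).astype(np.uint8)
    D=cv2.morphologyEx(D,cv2.MORPH_OPEN,np.ones((3,3),np.uint8))
    cs,_=cv2.findContours(D,cv2.RETR_EXTERNAL,cv2.CHAIN_APPROX_NONE); c=max(cs,key=cv2.contourArea)
    w=onz(m,c[:,0].astype(float),.038)[:,:2]; f=least_squares(lambda c:np.hypot(*(w-c[:2]).T)-c[2],[.5,.227,.06],loss="soft_l1",f_scale=.002).x; print(n,"plate",f.round(4),cv2.contourArea(c))
    print("  stirrer raised rect",cv2.minAreaRect(C[st][:,:2].astype(np.float32)))
    Pm=near(.665,.02,.12)&(z>.015)&(z<.06)&~((S<60)&(V>200)&(y<-.03))
    q=C[Pm]; print(n,"probe rect",cv2.minAreaRect(q[:,:2].astype(np.float32)),Pm.sum())
    Y=(H>20)&(H<36)&(S>110)&near(.663,.042,.05)&(z>.024); print("  yellow",C[Y].mean(0).round(4),Y.sum())
    K=near(.665,-.015,.09)&(V<75)&(z>.02); q=C[K]; mu=q.mean(0); u=np.linalg.svd(q[:,:2]-mu[:2])[2][0]; print("  black shaft",mu.round(4),np.degrees(np.arctan2(u[1],u[0])).round(1))
    T=near(.56,-.45,.12)&(z>.02); q=C[T]; print("  tray",q.mean(0) if len(q) else None)
s=r.get_state(); q=np.array(s["q"]); Rt=R.from_quat(s["eef_rot"]); best=[]
for sg in itertools.product([1,-1],repeat=7):
    A=R.identity(); fr=[]
    for i,(ax,a) in enumerate(zip("zyzyzyz",q*sg)):
        A=A*R.from_euler(ax,a); fr.append(A.as_matrix()[:,2])
    E=(A.inv()*Rt).as_rotvec()
    M=np.c_[[0,0,1],fr[1],fr[3],fr[5]]; L=np.linalg.lstsq(M,np.array(s["tool_pos"]),rcond=None)[0]
    best.append((np.linalg.norm(fr[6]-Rt.as_matrix()[:,2]),sg,np.degrees(E).round(1),L.round(3), np.linalg.norm(M@L-s["tool_pos"])))
best.sort(key=lambda t:t[0]); 
for b in best[:8]: print(b)
E
python3 m.py
```

```text
scene rest 0 ((0.470398485660553, -0.01184307411313057), (0.1184440553188324, 0.06915263086557388), 86.95175170898438)
scene rest 0.018 ((0.4908987283706665, -0.009120088070631027), (0.11656847596168518, 0.06805761158466339), 86.95176696777344)
   rails [ 0.4812 -0.011   0.0157] [ 0.45  -0.066  0.012] [0.511 0.043 0.022]
scene mat ((0.5185456275939941, -0.22206133604049683), (0.15153352916240692, 0.15167735517024994), 88.25000762939453)
scene V in plate [ 87.  90. 143.] body [ 89. 111. 142.]
scene plate [0.5129 0.2501 0.0505] 386.0
  stirrer raised rect ((0.4994916319847107, 0.26566046476364136), (0.1381617784500122, 0.15817755460739136), 71.47599029541016)
scene probe rect ((0.6301522254943848, 0.011262640357017517), (0.10395559668540955, 0.1841188371181488), 0.6593777537345886) 490
  yellow [0.6656 0.0409 0.029 ] 24
  black shaft [ 0.67   -0.0109  0.0273] 93.3
  tray [ 0.58279233 -0.49371074  0.03254748]
top rest 0 ((0.47683656215667725, -0.010770022869110107), (0.11742435395717621, 0.058005694299936295), 86.98945617675781)
top rest 0.018 ((0.4738953709602356, -0.010754700750112534
[... 1622 characters left out ...]
23691153334427e-16))
(np.float64(0.0011322824992609185), (1, -1, 1, -1, 1, -1, 1), array([  0. ,   0. , -41.8]), array([ 1.803, -2.335,  2.479, -1.801]), np.float64(2.6442193687558188e-15))
(np.float64(0.0011322824992609187), (1, -1, 1, -1, 1, -1, -1), array([  0.1,   0. , -66.4]), array([ 1.803, -2.335,  2.479, -1.801]), np.float64(2.6442193687558188e-15))
(np.float64(0.0014680416427485024), (1, -1, -1, -1, -1, -1, 1), array([  0.1,   0.1, -13.3]), array([-2.026,  3.593, -2.479,  2.021]), np.float64(2.372087040039161e-15))
(np.float64(0.0014680416427485029), (1, -1, -1, -1, -1, -1, -1), array([  0.1,   0.1, -37.9]), array([-2.026,  3.593, -2.479,  2.021]), np.float64(2.372087040039161e-15))
```

```bash
cat > m2.py <<'E'
from plant import eyes, r
from h import *
from scipy.optimize import least_squares
for n in ("scene","top"):
    p,d=load(n); m=eyes.camera_model(n); C=cloud(m,d); x,y,z=C[...,0],C[...,1],C[...,2]
    hsv=cv2.cvtColor(p,cv2.COLOR_RGB2HSV); H,S,V=[hsv[...,i].astype(int) for i in range(3)]
    def near(cx,cy,rr): return (np.hypot(x-cx,y-cy)<rr)
    body=near(.503,.26,.1)&(z>.026)
    pc=V[near(.503,.26,.04)&(z>.026)]; bc=V[body&~near(.503,.26,.07)]
    thr=(np.median(pc)+np.median(bc))/2; print(n,np.median(pc),np.median(bc))
    D=(near(.503,.26,.075)&(V<thr)&(z>.03)).astype(np.uint8)
    D=cv2.morphologyEx(D,cv2.MORPH_OPEN,np.ones((3,3),np.uint8))
    cs,_=cv2.findContours(D,cv2.RETR_EXTERNAL,cv2.CHAIN_APPROX_NONE); c=max(cs,key=cv2.contourArea)
    w=onz(m,c[:,0].astype(float),.038)[:,:2]; f=least_squares(lambda c:np.hypot(*(w-c[:2]).T)-c[2],[.5,.26,.06],loss="soft_l1",f_scale=.002).x; print(n,"plate",f.round(4),len(w))
    q=C[body]; print("  stirrer cloud",cv2.minAreaRect(q[:,:2].astype(np.float32)),q[:,2].mean())
    hd=near(.66,.083,.032)&(V>125)&(z>.022)&(S<80); print("  head",C[hd].mean(0).round(4),hd.sum())
    K=near(.665,-.015,.09)&(V<60)&(z>.022)&(y<.03); q=C[K]; mu=q.mean(0); u=np.linalg.svd(q[:,:2]-mu[:2])[2][0]; print("  shaft",mu.round(4),np.degrees(np.arctan2(u[1],u[0]))%180,q[:,1].min(),q[:,1].max())
    Y=(H>20)&(H<36)&(S>110)&near(.663,.042,.05)&(z>.024); print("  yellow",C[Y].mean(0).round(4))
E
python3 m2.py
```

```text
scene 90.0 124.0
scene plate [0.5104 0.2597 0.0579] 82
  stirrer cloud ((0.49950483441352844, 0.2656186819076538), (0.13818983733654022, 0.15818341076374054), 71.52251434326172) 0.03575513234731386
  head [0.6604 0.0814 0.0335] 109
  shaft [ 0.6711 -0.0173  0.0274] 93.74439930532253 -0.0642243774537758 0.028576377454073987
  yellow [0.6656 0.0409 0.029 ]
top 69.0 104.5
top plate [0.5061 0.2614 0.0557] 110
  stirrer cloud ((0.4994186758995056, 0.26734527945518494), (0.1425524801015854, 0.1516740918159485), 73.7923355102539) 0.03563480224730189
  head [0.6591 0.0835 0.0326] 104
  shaft [ 0.6654 -0.0155  0.0286] 94.98459990145491 -0.061368550098887 0.027691712960065513
  yellow [0.6598 0.0428 0.0291]
```

Request:
servo_tool([
  {"dz": -0.5},
  {"dz": -1.0},
  {"dz": -1.0},
])

```text
schema error: expected keys dx, dy, dz, ax, ay, az, hand
```

```bash
python3 -c "
from plant import r;import numpy as np
s=r.get_state();print({k:np.round(s[k],4).tolist() for k in ('clock','q','tool_pos','eef_rot')})"
```

```text
{'clock': 0.1, 'q': [-1.1162, 0.6899, -0.1945, 1.5662, 0.1573, 0.9025, -0.2151], 'tool_pos': [0.2551, 0.57, 0.263], 'eef_rot': [0.2088, 0.978, -0.0008, -0.0001]}
```

Request:
servo_tool([
  {"dx": -0.7,"dy": -0.6,"dz": -0.2,"ax": 0,"ay": 0,"az": 0,"hand": 88},
  {"dx": -1.4,"dy": -1.2,"dz": -0.4,"ax": 0,"ay": 0,"az": 0,"hand": 88},
  {"dx": -2.1,"dy": -1.8,"dz": -0.6,"ax": 0,"ay": 0,"az": 0,"hand": 88},
  {"dx": -2.8,"dy": -2.4,"dz": -0.7,"ax": 0,"ay": 0,"az": 0,"hand": 88},
  {"dx": -3.5,"dy": -3.0,"dz": -0.7,"ax": 0,"ay": 0,"az": 0,"hand": 88},
])

```text
clock: 0.72
tool_pos: [0.3742, 0.3188, 0.3061]
eef_rot: [0.209, 0.978, 0.0, 0.0]
contact_force: [1.1, 0.3, -0.4]
opening: 0.997
```

```bash
python3 -c "
from plant import r;import numpy as np
s=r.get_state();print({k:np.round(s[k],4).tolist() for k in ('clock','q','tool_pos','eef_rot')})"
```

```text
{'clock': 0.725, 'q': [-0.6435, 0.461, -0.2348, 1.9024, 0.146, 0.7936, 0.1928], 'tool_pos': [0.3742, 0.3188, 0.3061], 'eef_rot': [0.2088, 0.978, 0.0003, 0.0003]}
```

```bash
cat > kin.py <<'E'
import numpy as np
from scipy.spatial.transform import Rotation as R
from scipy.optimize import least_squares
SG=np.array([-1,1,-1,1,-1,1,-1])
LO=np.array([-3.01,-.46,-1.47,.13,-1,.04,-2.66]);HI=np.array([3.01,2.08,1.51,2.56,4.14,2.09,2.66])
def frames(q):
    A=R.identity(); fr=[]
    for ax,a in zip("zyzyzyz",np.asarray(q)*SG):
        A=A*R.from_euler(ax,a); fr.append(A.as_matrix())
    return fr
E
cat > fit.py <<'E'
from kin import *
D=[([-1.1162,.6899,-.1945,1.5662,.1573,.9025,-.2151],[.2551,.57,.263]),([-.6435,.461,-.2348,1.9024,.146,.7936,.1928],[.3742,.3188,.3061])]
M=[];b=[]
for q,p in D:
    f=frames(q); M.append(np.c_[[0,0,1],f[1][:,2],f[3][:,2],f[5][:,2]]); b+=p
M=np.vstack(M); L,res,_,sv=np.linalg.lstsq(M,np.array(b),rcond=None); print(L.round(4),(M@L-b).round(4),sv)
for h in (.3,.34,.36): 
    l2=np.linalg.lstsq(M[:,1:],np.array(b)-h*M[:,0],rcond=None)[0]; print(h,l2.round(4),(M[:,1:]@l2+h*M[:,0]-b).round(4))
E
python3 fit.py
```

```text
[12.6684  0.7853  0.1875 12.9144] [-0.0126  0.0032 -0.0198 -0.0077  0.0073  0.0198] [2.50622546e+00 1.29967672e+00 1.72258547e-01 1.17631407e-03]
0.3 [0.7552 0.2016 0.5117] [-0.0121  0.0157 -0.0174 -0.0222  0.0006  0.0173]
0.34 [0.7553 0.2015 0.5518] [-0.0121  0.0157 -0.0174 -0.0222  0.0006  0.0173]
0.36 [0.7553 0.2015 0.5718] [-0.0121  0.0157 -0.0174 -0.0221  0.0006  0.0173]
```

```bash
cat > ik.py <<'E'
from kin import *
import sys
L=None
def setL(h):
    f1=frames([-1.1162,.6899,-.1945,1.5662,.1573,.9025,-.2151]);M=np.c_[f1[1][:,2],f1[3][:,2],f1[5][:,2]]
    return M
def fk(q,L):
    f=frames(q); return L[0]*np.array([0,0,1])+L[1]*f[1][:,2]+L[2]*f[3][:,2]+L[3]*f[5][:,2], f[6]@R.from_euler("z",90,degrees=True).as_matrix()
def tool(heading,pitch,roll=0):
    h=np.radians(heading);p=np.radians(pitch)
    z=np.array([np.cos(h)*np.cos(p),np.sin(h)*np.cos(p),-np.sin(p)])
    y=np.array([-np.sin(h),np.cos(h),0]); 
    if roll: y=-y
    return np.c_[np.cross(y,z),y,z]
def solve(p,Rm,L,q0):
    def f(q):
        P,A=fk(q,L); return np.r_[(P-p)*5,R.from_matrix(A.T@Rm).as_rotvec(),(q-q0)*.01]
    s=least_squares(f,np.clip(q0,LO+.01,HI-.01),bounds=(LO,HI)); P,A=fk(s.x,L)
    return s.x,np.linalg.norm(P-p),np.degrees(np.linalg.norm(R.from_matrix(A.T@Rm).as_rotvec()))
E
python3 - <<'E'
from ik import *
L=[.36,.42,.40,.30]
q0=np.array([-.6435,.461,-.2348,1.9024,.146,.7936,.1928])
print(fk(q0,L)[0])
def go(nm,g,h,p):
    for roll in (0,1):
        Rm=tool(h,p,roll); b=min((solve(np.array(g)-.006*Rm[:,2],Rm,L,q0+d) for d in (0,np.array([0,0,0,0,1.5,0,0]),np.array([.3,0,.8,0,0,0,0]),np.array([-.3,0,-.8,0,0,0,0]))),key=lambda s:s[1]*100+s[2])
        print(nm,h,p,roll,b[0].round(2),round(b[1],4),round(b[2],1))
for h in (90,-90,-22):go("mat",(.532,-.21,.071),h,45)
for h in (90,-90):
  go("rest",(.477,-.011,.045),h,45)
  go("rest",(.477,-.011,.045),h,60)
for h in (90,-90,0,27,-30): go("plate",(.508,.26,.105),h,45)
E
```

```text
[0.31410892 0.34556007 0.15589862]
mat 90 45 0 [ 1.34  1.54 -1.47  1.54  1.04  1.26  2.66] 0.0301 25.8
mat 90 45 1 [ 0.94  1.18 -0.52  1.16 -0.15  1.35  0.68] 0.0 0.0
mat -90 45 0 [-0.1   0.88  0.11  1.71  1.    0.87 -0.82] 0.0 0.0
mat -90 45 1 [ 0.06  0.88 -0.1   1.71  1.15  0.98  2.25] 0.0 0.0
mat -22 45 0 [ 0.93  0.84 -0.63  2.23  2.72  0.68 -0.85] 0.0 0.0
mat -22 45 1 [0.06 0.75 0.35 2.23 3.36 0.6  1.18] 0.0 0.0
rest 90 45 0 [ 1.29  1.7  -1.47  1.81  1.1   1.14  2.66] 0.0094 7.8
rest 90 45 1 [ 0.85  1.02 -0.56  1.71 -0.29  0.88  0.68] 0.0 0.0
rest 90 60 0 [ 1.2   1.56 -1.43  1.81  1.13  1.15  2.66] 0.0001 0.0
rest 90 60 1 [ 0.68  0.86 -0.47  1.81 -0.22  0.72  0.51] 0.0 0.0
rest -90 45 0 [-0.43  0.92  0.03  1.74  0.82  1.04 -1.04] 0.0 0.0
rest -90 45 1 [-0.21  0.94 -0.26  1.74  1.03  1.19  1.97] 0.0 0.0
rest -90 60 0 [-0.27  0.79 -0.03  1.83  0.74  0.84 -0.88] 0.0 0.0
rest -90 60 1 [-0.01  0.83 -0.37  1.83  0.98  0.99  2.1 ] 0.0 0.0
plate 90 45 0 [ 0.75  1.4  -1.32  1.8   0.82  0.69  2.51] 0.0 0.0
plate 90 45 1 [ 0.67  1.19 -1.11  1.8   0.37  0.56 -0.3 ] 0.0 0.0
plate -90 45 0 [-1.02  1.15  0.54  1.11  0.11  1.46 -0.69] 0.0 0.0
plate -90 45 1 [-0.76  1.09  0.01  1.11  0.54  1.55  2.21] 0.0 0.0
plate 0 45 0 [-0.38  0.69 -0.41  2.14  2.03  0.77 -0.95] 0.0 0.0
plate 0 45 1 [-0.6   0.65 -0.15  2.14  2.04  0.63  2.09] 0.0 0.0
plate 27 45 0 [ 0.24  0.83 -0.84  2.24  2.55  0.67 -0.61] 0.0 0.0
plate 27 45 1 [-0.56  0.61  0.09  2.24  3.21  0.5   1.47] 0.0 0.0
plate -30 45 0 [-0.72  0.76 -0.17  1.86  1.33  0.92 -0.87] 0.0 0.0
plate -30 45 1 [-0.63  0.77 -0.29  1.86  1.39  0.99  2.26] 0.0 0.0
```

Request:
servo_tool([
  {"dx": -0.6,"dy": -0.65,"dz": 0,"ax": 0,"ay": 0,"az": 1.7,"hand": 88},
  {"dx": -1.2,"dy": -1.3,"dz": 0,"ax": 0,"ay": 0,"az": 3.4,"hand": 88},
  {"dx": -1.8,"dy": -2.0,"dz": 0,"ax": 0,"ay": 0,"az": 5.1,"hand": 88},
  {"dx": -2.4,"dy": -2.6,"dz": 0,"ax": 0,"ay": 0,"az": 6.8,"hand": 88},
  {"dx": -2.4,"dy": -2.6,"dz": 0,"ax": 0,"ay": 0,"az": 6.8,"hand": 88},
])

```text
clock: 1.35
tool_pos: [0.442, 0.115, 0.3056]
eef_rot: [0.54, 0.841, -0.001, 0.001]
contact_force: [0.1, 1.2, -0.9]
opening: 0.997
```

```bash
cat > st.py <<'E'
from plant import r;import numpy as np, json
s=r.get_state();print({k:np.round(s[k],4).tolist() for k in ('clock','q','tool_pos','eef_rot','contact_force','opening')})
open('log.jsonl','a').write(json.dumps([np.array(s['q']).tolist(),np.array(s['tool_pos']).tolist(),np.array(s['eef_rot']).tolist()])+"\n")
E
python3 st.py
```

```text
{'clock': 1.35, 'q': [-0.3404, 0.41, -0.0241, 2.0007, 0.0177, 0.7317, 0.0535], 'tool_pos': [0.442, 0.115, 0.3056], 'eef_rot': [0.5403, 0.8414, -0.001, 0.0007], 'contact_force': [0.0685, 1.1767, -0.9133], 'opening': 0.997}
```

Request:
servo_tool([
  {"dx": -0.8,"dy": -0.1,"dz": 0,"ax": 0,"ay": 0,"az": 1.4,"hand": 88},
  {"dx": -1.6,"dy": -0.3,"dz": 0,"ax": 0,"ay": 0,"az": 2.8,"hand": 88},
  {"dx": -2.3,"dy": -0.4,"dz": 0,"ax": 0,"ay": 0,"az": 4.1,"hand": 88},
  {"dx": -2.3,"dy": -0.4,"dz": 0,"ax": 0,"ay": 0,"az": 4.1,"hand": 88},
])

```text
clock: 1.85
tool_pos: [0.4784, -0.0181, 0.3056]
eef_rot: [0.705, 0.709, -0.0, 0.001]
contact_force: [0.3, 0.5, 0.9]
opening: 0.999
```

```bash
python3 st.py
```

```text
{'clock': 1.85, 'q': [-0.1275, 0.441, 0.1016, 1.9479, -0.0614, 0.7554, 0.0137], 'tool_pos': [0.4784, -0.0181, 0.3056], 'eef_rot': [0.7055, 0.7087, -0.0003, 0.0005], 'contact_force': [0.3054, 0.4872, 0.944], 'opening': 0.9986}
```

Request:
servo_tool([
  {"dx": 0,"dy": 0,"dz": 0,"ax": 0,"ay": 1.7,"az": 0,"hand": 88},
  {"dx": 0,"dy": 0,"dz": 0,"ax": 0,"ay": 3.4,"az": 0,"hand": 88},
  {"dx": 0,"dy": 0,"dz": 0,"ax": 0,"ay": 5,"az": 0,"hand": 88},
  {"dx": 0,"dy": 0,"dz": 0,"ax": 0,"ay": 5,"az": 0,"hand": 88},
])

```text
clock: 2.35
tool_pos: [0.4776, -0.0178, 0.3044]
eef_rot: [0.682, 0.684, 0.182, -0.184]
contact_force: [0.2, 0.2, 0.1]
opening: 0.999
```

```bash
python3 st.py
cat > fit2.py <<'E'
from kin import *
import json
D=[([-1.1162,.6899,-.1945,1.5662,.1573,.9025,-.2151],[.2551,.57,.263]),([-.6435,.461,-.2348,1.9024,.146,.7936,.1928],[.3742,.3188,.3061])]+[(a[0],a[1]) for a in map(json.loads,open('log.jsonl'))]
# offsets: columns
def row(q,cols):
    f=frames(q); I=np.eye(3); F=[I]+f
    return np.c_[tuple(F[i][:,k] for i,k in cols)]
for cols in ([(0,2),(2,2),(4,2),(6,2)],[(0,2),(2,2),(4,2),(6,2),(3,0),(4,0)],[(0,2),(2,2),(4,2),(6,2),(2,1)],[(0,2),(2,2),(4,2),(6,2),(1,0)],[(0,2),(2,2),(4,2),(6,2),(5,0)],[(0,2),(2,2),(4,2),(6,2),(6,0)],[(0,2),(2,2),(4,2),(6,2),(3,0),(4,0),(6,0)],[(0,2),(2,2),(4,2),(6,2),(2,1),(4,1)]):
    M=np.vstack([row(q,cols) for q,_ in D]); b=np.concatenate([p for _,p in D])
    w=1e-3*np.eye(len(cols)); pr=np.zeros(len(cols)); pr[:4]=[.35,.4,.4,.25]
    L=np.linalg.lstsq(np.vstack([M,w]),np.r_[b,w@pr],rcond=None)[0]; print(cols[4:],L.round(4),np.abs(M@L-b).max().round(4))
E
python3 fit2.py
```

```text
{'clock': 2.35, 'q': [0.3924, 0.5399, -0.2264, 1.9122, -0.5232, 0.8835, 0.5682], 'tool_pos': [0.4776, -0.0178, 0.3044], 'eef_rot': [0.6817, 0.6843, 0.1817, -0.1844], 'contact_force': [0.1591, 0.226, 0.0919], 'opening': 0.9994}
[] [0.1416 0.6762 0.2625 0.2527] 0.0526
[(3, 0), (4, 0)] [ 0.0458  0.6537  0.2219  0.2847 -0.0592 -0.1289] 0.058
[(2, 1)] [ 0.3304  0.5756  0.3401  0.3002 -0.045 ] 0.0043
[(1, 0)] [0.2047 0.5817 0.2067 0.2739 0.0866] 0.0589
[(5, 0)] [ 0.0983  0.7057  0.1224  0.4246 -0.1275] 0.0543
[(6, 0)] [ 0.1404  0.6757  0.2396  0.2668 -0.0169] 0.0526
[(3, 0), (4, 0), (6, 0)] [ 0.0208  0.6733  0.0922  0.4021 -0.1239 -0.1384 -0.1357] 0.0582
[(2, 1), (4, 1)] [ 0.3472  0.5632  0.3449  0.3011 -0.0188 -0.0272] 0.0001
```

```bash
cat >> ik.py <<'E'
LL=[.3472,.5632,.3449,.3011,-.0188,-.0272]
def fk(q,L=None):
    f=frames(q); L=LL
    return L[0]*np.array([0,0,1])+L[1]*f[1][:,2]+L[2]*f[3][:,2]+L[3]*f[5][:,2]+L[4]*f[1][:,1]+L[5]*f[3][:,1], f[6]@R.from_euler("z",90,degrees=True).as_matrix()
def wrist(q):
    f=frames(q); L=LL
    return L[0]*np.array([0,0,1])+L[1]*f[1][:,2]+L[2]*f[3][:,2]+L[4]*f[1][:,1]+L[5]*f[3][:,1]
def go(nm,g,h,p,rolls=(0,1),q0=np.array([.3924,.5399,-.2264,1.9122,-.5232,.8835,.5682])):
    for roll in rolls:
        Rm=tool(h,p,roll); b=min((solve(np.array(g)-.006*Rm[:,2],Rm,None,q0+d) for d in (0,np.array([0,0,0,0,1.5,0,0]),np.array([.3,0,.8,0,0,0,0]),np.array([-.3,0,-.8,0,0,0,0]))),key=lambda s:s[1]*100+s[2])
        print(nm,h,p,roll,b[0].round(2),round(b[1],4),round(b[2],1),"wrist",wrist(b[0]).round(2))
E
python3 - <<'E'
from ik import *
for p in (22,30,45):
  for h in (90,60):go("mat",(.532,-.21,.065),h,p,(1,))
for p in (45,): go("mat",(.532,-.21,.065),-90,p,(0,))
go("rest",(.477,-.011,.045),90,68,(1,))
go("rest",(.477,-.011,.045),90,45,(1,))
for p in (45,60):go("rest",(.477,-.011,.045),-90,p,(0,))
for h in (-90,0,-30): go("plate",(.508,.26,.105),h,45,(0,))
for h in (90,60,20): go("plate",(.508,.26,.105),h,15,(1,))
E
```

```text
mat 90 22 1 [ 0.94  1.4  -0.58  1.25 -0.34  1.35  0.79] 0.0 0.0 wrist [ 0.53 -0.49  0.18]
mat 60 22 1 [ 1.17  1.36 -0.69  1.68 -0.64  0.75  0.9 ] 0.0 0.0 wrist [ 0.39 -0.46  0.18]
mat 90 30 1 [ 0.91  1.32 -0.54  1.33 -0.32  1.23  0.79] 0.0 0.0 wrist [ 0.53 -0.48  0.22]
mat 60 30 1 [ 1.12  1.28 -0.66  1.73 -0.62  0.65  0.84] 0.0 0.0 wrist [ 0.4  -0.44  0.22]
mat 90 45 1 [ 0.84  1.17 -0.46  1.47 -0.27  1.    0.75] 0.0 0.0 wrist [ 0.53 -0.43  0.28]
mat 60 45 1 [ 0.99  1.13 -0.57  1.8  -0.58  0.5   0.71] 0.0 0.0 wrist [ 0.42 -0.4   0.28]
mat -90 45 0 [-0.57  1.32  0.9   1.99 -0.55  0.18  0.37] 0.0 0.0 wrist [0.53 0.01 0.28]
rest 90 68 1 [ 0.38  0.97 -0.36  2.08 -0.43  0.2   0.59] 0.0 0.0 wrist [ 0.48 -0.13  0.33]
rest 90 45 1 [ 0.71  1.16 -0.6   1.95 -0.43  0.45  0.78] 0.0 0.0 wrist [ 0.48 -0.23  0.26]
rest -90 45 0 [-0.98  1.37  0.91  2.02 -0.54  0.42  0.06] 0.0 0.0 wrist [0.48 0.21 0.26]
rest -90 60 0 [-0.77  1.16  0.7   2.1  -0.62  0.26  0.24] 0.0 0.0 wrist [0.48 0.14 0.31]
plate -90 45 0 [-1.2   1.29  0.87  1.47 -0.24  1.13 -0.46] 0.0 0.0 wrist [0.51 0.48 0.32]
plate 0 45 0 [-0.31  1.16 -0.94  2.37  2.09  1.55 -1.17] 0.0 0.0 wrist [0.29 0.26 0.32]
plate -30 45 0 [-0.61  1.03 -0.57  2.09  1.62  1.25 -1.4 ] 0.0 0.0 wrist [0.32 0.37 0.32]
plate 90 15 1 [ 0.65  1.65 -1.25  1.94  0.19  0.23  0.07] 0.0 0.0 wrist [ 0.51 -0.04  0.18]
plate 60 15 1 [ 0.73  1.78 -1.26  2.02 -1.    0.04  1.27] 0.0235 19.1 wrist [ 0.46 -0.05  0.14]
plate 20 15 1 [-1.88  2.08  1.26  2.07 -1.    0.04 -2.64] 0.0494 39.9 wrist [0.2 0.4 0.1]
```

```bash
cat > calc.py <<'E'
import sys
from plant import r
from ik import *
# usage: tgt(g, heading, pitch, roll, back) -> deltas from current measured pose
def tgt(g,h,p,roll,back=0.,print_=True):
    s=r.get_state(); Rc=R.from_quat(s["eef_rot"]).as_matrix(); pc=np.array(s["tool_pos"])
    Rm=tool(h,p,roll); P=np.array(g,float)-(.006+back)*Rm[:,2]
    d=Rc.T@(P-pc)/.06; a=np.degrees(R.from_matrix(Rc.T@Rm).as_rotvec())/6
    q,e1,e2=solve(P,Rm,None,np.array(s["q"]))
    print("d",d.round(2),"a",a.round(2),"rows>=",round(max(np.linalg.norm(d)*60/62.5,np.linalg.norm(a)*6/10.7),1),"TCP",P.round(3),"| ik",q.round(2),round(e1,4),round(e2,1))
E
python3 - <<'E'
from calc import *
g=(.532,-.21,.069)
tgt((.532,-.21,.22),90,24,1,.09)
tgt(g,90,24,1,.09)
tgt(g,90,24,1,0)
E
```

```text
d [-4.42  0.89 -1.68] a [-0.05  6.    0.01] rows>= 4.6 TCP [ 0.532 -0.298  0.259] | ik [ 0.89  1.13 -0.32  1.1  -0.56  1.73  0.78] 0.0 0.0
d [-5.68  0.89  0.5 ] a [-0.05  6.    0.01] rows>= 5.5 TCP [ 0.532 -0.298  0.108] | ik [ 0.88  1.34 -0.3   1.06 -0.51  1.61  0.89] 0.0 0.0
d [-4.8   0.9   1.71] a [-0.05  6.    0.01] rows>= 5.0 TCP [ 0.532 -0.215  0.071] | ik [ 0.84  1.33 -0.34  1.28 -0.53  1.38  0.95] 0.0 0.0
```

Request:
servo_tool([
  {"dx": -0.7,"dy": 0.1,"dz": -0.3,"ax": 0,"ay": 1.0,"az": 0,"hand": 88},
  {"dx": -1.5,"dy": 0.3,"dz": -0.6,"ax": 0,"ay": 2.0,"az": 0,"hand": 88},
  {"dx": -2.2,"dy": 0.45,"dz": -0.85,"ax": 0,"ay": 3.0,"az": 0,"hand": 88},
  {"dx": -3.0,"dy": 0.6,"dz": -1.1,"ax": 0,"ay": 4.0,"az": 0,"hand": 88},
  {"dx": -3.7,"dy": 0.75,"dz": -1.4,"ax": 0,"ay": 5.0,"az": 0,"hand": 88},
  {"dx": -4.4,"dy": 0.9,"dz": -1.7,"ax": 0,"ay": 6.0,"az": 0,"hand": 88},
  {"dx": -4.4,"dy": 0.9,"dz": -1.7,"ax": 0,"ay": 6.0,"az": 0,"hand": 88},
])

```text
clock: 3.22
tool_pos: [0.5349, -0.2954, 0.2565]
eef_rot: [0.592, 0.595, 0.381, -0.389]
contact_force: [0.3, 0.4, -1.0]
opening: 0.999
```

```bash
python3 st.py
python3 - <<'E'
from calc import *
g=(.532,-.21,.069)
tgt(g,90,24,1,.09)
tgt(g,90,24,1,0)
E
```

```text
{'clock': 3.225, 'q': [0.8661, 1.1363, -0.2845, 1.0855, -0.5781, 1.742, 0.7879], 'tool_pos': [0.5349, -0.2954, 0.2565], 'eef_rot': [0.5919, 0.5946, 0.3807, -0.3889], 'contact_force': [0.2683, 0.4042, -1.0221], 'opening': 0.9991}
d [-2.27 -0.03  0.97] a [-0.11  0.01 -0.03] rows>= 2.4 TCP [ 0.532 -0.298  0.108] | ik [ 0.87  1.33 -0.27  1.06 -0.53  1.62  0.91] 0.0 0.0
d [-2.27 -0.01  2.47] a [-0.11  0.01 -0.03] rows>= 3.2 TCP [ 0.532 -0.215  0.071] | ik [ 0.82  1.33 -0.3   1.28 -0.57  1.4   0.98] 0.0 0.0
```

Request:
servo_tool([
  {"dx": -0.7,"dy": 0,"dz": 0.3,"ax": 0,"ay": 0,"az": 0,"hand": 88},
  {"dx": -1.4,"dy": 0,"dz": 0.6,"ax": -0.1,"ay": 0,"az": 0,"hand": 88},
  {"dx": -2.0,"dy": 0,"dz": 0.85,"ax": -0.1,"ay": 0,"az": 0,"hand": 88},
  {"dx": -2.27,"dy": 0,"dz": 0.97,"ax": -0.1,"ay": 0,"az": 0,"hand": 88},
  {"dx": -2.27,"dy": 0,"dz": 0.97,"ax": -0.1,"ay": 0,"az": 0,"hand": 88},
])

```text
clock: 3.85
tool_pos: [0.5353, -0.295, 0.1144]
eef_rot: [0.591, 0.594, 0.386, -0.385]
contact_force: [0.0, -0.3, 0.1]
opening: 0.998
```

```bash
cat > snap.py <<'E'
import sys
from plant import eyes
from h import *
i=sys.argv[1]; boxes=dict(scene=eval(sys.argv[2]) if len(sys.argv)>2 else None, top=eval(sys.argv[3]) if len(sys.argv)>3 else None)
ims=[]
for n in ("scene","top"):
    p,d=eyes.snapshot(n); np.savez(f"pics/{n}{i}.npz",p=p,d=d)
    b=boxes[n]; c=p if b is None else p[b[1]:b[3],b[0]:b[2]]
    f=min(400/c.shape[1],600/c.shape[0]); c=cv2.resize(c,None,fx=f,fy=f,interpolation=cv2.INTER_CUBIC)
    o=np.zeros((600,400,3),np.uint8); o[:c.shape[0],:c.shape[1]]=c[:600,:400]; ims.append(o)
o=np.hstack(ims); hh=max((np.argwhere(o.sum((1,2))>0)).ravel())+1
cv2.imwrite(f"pics/both{i}.png",o[:hh,:,::-1])
E
python3 st.py; python3 snap.py 1 "(120,90,300,270)" "(230,120,400,290)"
python3 - <<'E'
from calc import *
g=(.532,-.21,.069)
tgt(g,90,24,1,0)
E
```

```text
{'clock': 3.85, 'q': [0.8626, 1.3242, -0.2723, 1.0629, -0.5373, 1.6184, 0.907], 'tool_pos': [0.5353, -0.295, 0.1144], 'eef_rot': [0.5914, 0.5944, 0.3857, -0.3848], 'contact_force': [0.0181, -0.2673, 0.0938], 'opening': 0.9975}
d [-0.13 -0.07  1.54] a [0.02 0.01 0.06] rows>= 1.5 TCP [ 0.532 -0.215  0.071] | ik [ 0.82  1.33 -0.3   1.28 -0.57  1.4   0.98] 0.0 0.0
```

View pics/both1.png

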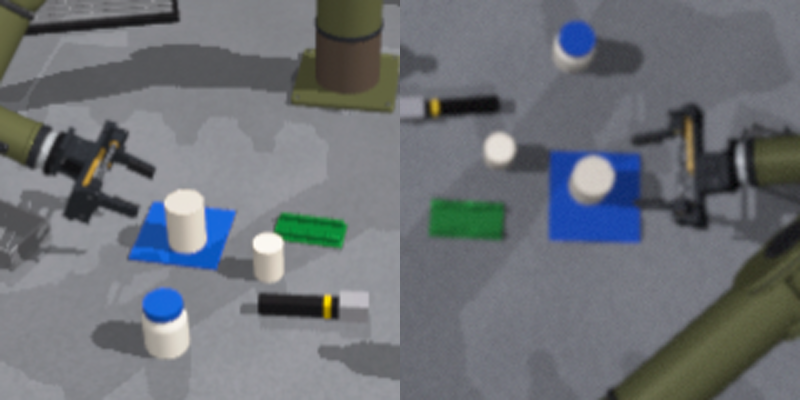

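Run:
```python
from plant import eyes
from h import *
for n in ("scene","top"):
    p,d=load(n,1); m=eyes.camera_model(n); C=cloud(m,d); x,y,z=C[...,0],C[...,1],C[...,2]
    V=p.max(2).astype(int)
    M=(V<80)&(abs(x-.533)<.075)&(y>-.295)&(y<-.255)&(z>.07)&(z<.16)
    a=C[M&(x<.533)];b=C[M&(x>.533)]
    print(n,len(a),len(b),a.mean(0).round(4),b.mean(0).round(4),((np.median(a,0)+np.median(b,0))/2).round(4), np.percentile(a[:,0],[5,95]),np.percentile(b[:,0],[5,95]))
    S=cv2.cvtColor(p,cv2.COLOR_RGB2HSV)[...,1]
    T=(S<70)&(V>120)&(np.hypot(x-.532,y+.21)<.045)&(z>.083)&(z<.099); q=C[T]; print("  beaker top",q.mean(0).round(4),((q.min(0)+q.max(0))/2).round(4))
```

```text
scene 34 38 [ 0.4882 -0.2834  0.1144] [ 0.5916 -0.2836  0.115 ] [ 0.541  -0.2839  0.1144] [0.48013631 0.4936614 ] [0.58269126 0.59762312]
  beaker top [ 0.5365 -0.2097  0.0888] [ 0.5348 -0.2105  0.0892]
top 29 29 [ 0.4834 -0.2845  0.1173] [ 0.585  -0.2825  0.1178] [ 0.534  -0.284   0.1173] [0.47708526 0.49015096] [0.57937433 0.59181547]
  beaker top [ 0.5322 -0.2095  0.0903] [ 0.5332 -0.2091  0.091 ]
```

Request:
servo_tool([
  {"dx": -0.15,"dy": -0.05,"dz": 0.4,"ax": 0,"ay": 0,"az": 0,"hand": 88},
  {"dx": -0.15,"dy": -0.05,"dz": 0.8,"ax": 0,"ay": 0,"az": 0,"hand": 88},
  {"dx": -0.15,"dy": -0.05,"dz": 1.2,"ax": 0,"ay": 0,"az": 0,"hand": 88},
  {"dx": -0.15,"dy": -0.05,"dz": 1.54,"ax": 0,"ay": 0,"az": 0,"hand": 88},
  {"dx": -0.15,"dy": -0.05,"dz": 1.54,"ax": 0,"ay": 0,"az": 0,"hand": 88},
  {"dx": -0.15,"dy": -0.05,"dz": 1.54,"ax": 0,"ay": 0,"az": 0,"hand": 88},
])

```text
clock: 4.7
tool_pos: [0.5323, -0.2179, 0.0692]
eef_rot: [0.593, 0.594, 0.387, -0.382]
contact_force: [-0.3, 0.2, -0.4]
opening: 1.0
```

```bash
python3 st.py;python3 - <<'E'
from calc import *
g=(.532,-.21,.069)
tgt(g,90,24,1,0)
E
```

```text
{'clock': 4.7, 'q': [0.8199, 1.3291, -0.2984, 1.2726, -0.5661, 1.3949, 0.9846], 'tool_pos': [0.5323, -0.2179, 0.0692], 'eef_rot': [0.5928, 0.5941, 0.3866, -0.3823], 'contact_force': [-0.3458, 0.1524, -0.4479], 'opening': 1.0001}
d [ 0.05 -0.01  0.02] a [0.04 0.02 0.05] rows>= 0.1 TCP [ 0.532 -0.215  0.071] | ik [ 0.82  1.33 -0.3   1.28 -0.57  1.4   0.98] 0.0 0.0
```

Well aligned. Close on it, then lift a little to check.

Request:
servo_tool([
  {"dx": 0,"dy": 0,"dz": 0,"ax": 0,"ay": 0,"az": 0,"hand": 60},
  {"dx": 0,"dy": 0,"dz": 0,"ax": 0,"ay": 0,"az": 0,"hand": 55},
  {"dx": 0,"dy": 0,"dz": 0,"ax": 0,"ay": 0,"az": 0,"hand": 55},
  {"dx": 0,"dy": 0,"dz": 0,"ax": 0,"ay": 0,"az": 0,"hand": 55},
  {"dx": 0,"dy": 0,"dz": 0,"ax": 0,"ay": 0,"az": 0,"hand": 55},
], newtons=30)

```text
clock: 5.32
tool_pos: [0.5319, -0.2168, 0.0682]
eef_rot: [0.593, 0.594, 0.387, -0.383]
contact_force: [0.2, -2.1, 0.4]
opening: 0.704
```

```bash
python3 st.py
```

```text
{'clock': 5.325, 'q': [0.8196, 1.3309, -0.299, 1.2741, -0.5664, 1.3941, 0.9851], 'tool_pos': [0.5319, -0.2168, 0.0682], 'eef_rot': [0.5926, 0.5936, 0.3868, -0.3834], 'contact_force': [0.1558, -2.0682, 0.4253], 'opening': 0.7041}
```

Request:
servo_tool([
  {"dx": 0.1,"dy": 0,"dz": -0.04,"ax": 0,"ay": 0,"az": 0,"hand": 55},
  {"dx": 0.4,"dy": 0,"dz": -0.17,"ax": 0,"ay": 0,"az": 0,"hand": 55},
  {"dx": 0.9,"dy": 0,"dz": -0.4,"ax": 0,"ay": 0,"az": 0,"hand": 55},
  {"dx": 1.6,"dy": 0,"dz": -0.7,"ax": 0,"ay": 0,"az": 0,"hand": 55},
  {"dx": 2.0,"dy": 0,"dz": -0.9,"ax": 0,"ay": 0,"az": 0,"hand": 55},
  {"dx": 2.0,"dy": 0,"dz": -0.9,"ax": 0,"ay": 0,"az": 0,"hand": 55},
])

```text
clock: 6.08
tool_pos: [0.5319, -0.2174, 0.2025]
eef_rot: [0.592, 0.595, 0.387, -0.382]
contact_force: [0.1, 0.6, -1.2]
opening: 0.705
```

```bash
python3 st.py; python3 snap.py 2 "(120,90,300,270)" "(230,120,400,290)"
```

```text
{'clock': 6.075, 'q': [0.8301, 1.1293, -0.3158, 1.3372, -0.5994, 1.4873, 0.8931], 'tool_pos': [0.5319, -0.2174, 0.2025], 'eef_rot': [0.5922, 0.595, 0.3869, -0.3816], 'contact_force': [0.1256, 0.5796, -1.1941], 'opening': 0.7052}
```

View pics/both2.png

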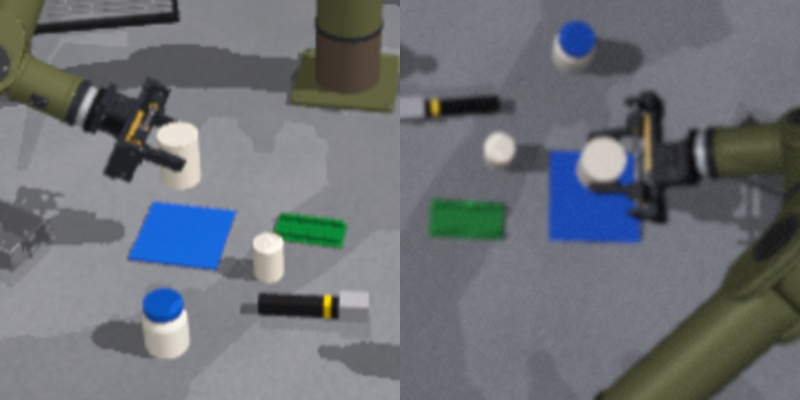

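Run:
```python
from calc import *
s=r.get_state(); Rc=R.from_quat(s["eef_rot"]).as_matrix(); print(Rc.round(3)); pit=np.degrees(np.arcsin(-Rc[2,2])); print(pit)
ph=90-pit
tgt((.4755,-.021,.145),87,ph,1)
tgt((.4755,-.021,.045),87,ph,1)
```

```text
[[-0.003  1.     0.002]
 [ 0.407 -0.001  0.913]
 [ 0.913  0.004 -0.407]]
24.040045256744598
d [ 0.57 -0.93  3.28] a [-0.33 -6.99  0.38] rows>= 3.9 TCP [ 0.475 -0.023  0.15 ] | ik [ 0.33  0.76 -0.2   2.08 -0.67  0.46  0.76] 0.0 0.0
d [-0.95 -0.93  3.96] a [-0.33 -6.99  0.38] rows>= 4.0 TCP [ 0.475 -0.023  0.05 ] | ik [ 0.4   0.97 -0.32  2.09 -0.72  0.23  0.87] 0.0 0.0
```

Request:
servo_tool([
  {"dx": 0.1,"dy": -0.1,"dz": 0.4,"ax": 0,"ay": -0.8,"az": 0,"hand": 55},
  {"dx": 0.2,"dy": -0.3,"dz": 1.0,"ax": -0.1,"ay": -2.0,"az": 0.1,"hand": 55},
  {"dx": 0.3,"dy": -0.5,"dz": 1.7,"ax": -0.15,"ay": -3.3,"az": 0.2,"hand": 55},
  {"dx": 0.4,"dy": -0.7,"dz": 2.3,"ax": -0.2,"ay": -4.6,"az": 0.3,"hand": 55},
  {"dx": 0.5,"dy": -0.8,"dz": 2.8,"ax": -0.3,"ay": -5.9,"az": 0.35,"hand": 55},
  {"dx": 0.57,"dy": -0.9,"dz": 3.2,"ax": -0.33,"ay": -6.8,"az": 0.38,"hand": 55},
  {"dx": 0.57,"dy": -0.93,"dz": 3.28,"ax": -0.33,"ay": -7.0,"az": 0.38,"hand": 55},
  {"dx": 0.57,"dy": -0.93,"dz": 3.28,"ax": -0.33,"ay": -7.0,"az": 0.38,"hand": 55},
])

```text
clock: 7.18
tool_pos: [0.4755, -0.0237, 0.1499]
eef_rot: [0.71, 0.673, 0.151, -0.143]
contact_force: [-0.5, -0.7, -1.6]
opening: 0.706
```

```bash
python3 st.py; python3 snap.py 3 "(150,90,330,270)" "(200,120,370,290)"
python3 - <<'E'
from calc import *
tgt((.4755,-.021,.045),87,66,1)
from plant import eyes
from h import *
for n in ("scene","top"):
    p,d=load(n,3); m=eyes.camera_model(n); C=cloud(m,d); x,y,z=C[...,0],C[...,1],C[...,2]
    hsv=cv2.cvtColor(p,cv2.COLOR_RGB2HSV)
    T=(hsv[...,1]<70)&(hsv[...,2]>120)&(z>.1)&(z<.2)&(abs(x-.476)<.06)&(abs(y)<.1); q=C[T]; print(n,len(q),q.mean(0).round(4),np.percentile(q,[2,98],axis=0).round(4).tolist())
    t=q[q[:,2]>np.percentile(q[:,2],60)]; u=np.linalg.svd(t-t.mean(0))[2][0]; print("  axis",u.round(3))
E
```

```text
{'clock': 7.175, 'q': [0.3284, 0.7634, -0.1956, 2.0769, -0.6749, 0.4588, 0.7604], 'tool_pos': [0.4755, -0.0237, 0.1499], 'eef_rot': [0.7095, 0.6733, 0.1506, -0.1434], 'contact_force': [-0.458, -0.6873, -1.609], 'opening': 0.706}
d [-0.64 -0.01  1.53] a [ 0.01  0.01 -0.03] rows>= 1.6 TCP [ 0.475 -0.023  0.05 ] | ik [ 0.41  0.97 -0.33  2.09 -0.69  0.22  0.84] 0.0 0.0
scene 266 [ 0.4908 -0.0213  0.1427] [[0.4505, -0.0724, 0.1027], [0.5127, 0.0147, 0.1764]]
  axis [ 0.997  0.008 -0.081]
top 174 [ 0.4772 -0.0028  0.1603] [[0.4478, -0.0179, 0.1384], [0.5075, 0.0176, 0.1785]]
  axis [-0.981  0.187 -0.048]
```

View pics/both3.png

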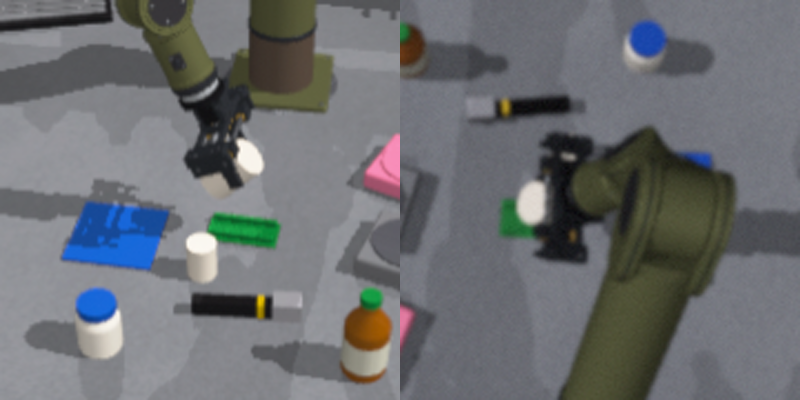

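The picture shows the gripper with the white beaker face at crop (248,157), base up and to the right. I had the sign of the beaker's tilt wrong: the mouth swings towards -y. The laying pose therefore needs the tool turned further the same way, heading -y at pitch 66°. I'll check that this is reachable.

Run:
```python
from calc import *
s=r.get_state(); Rc=R.from_quat(s["eef_rot"]).as_matrix(); print(Rc.round(3))
q0=np.array(s["q"])
go("rest1",(.475,.014,.045),-93,66,(0,),q0)
go("rest1hi",(.475,.014,.145),-93,66,(0,),q0)
go("rest2",(.475,-.02,.045),87,66,(1,),q0)
for p in (20,25,30):
  for h in (-60,-90,-120): go("plate",(.505,.26,.1),h,p,(0,),q0)
print(tool(-93,66,0).round(3))
tgt((.475,.0135,.145),-93,66,0)
```

```text
[[ 0.051  0.998  0.023]
 [ 0.912 -0.056  0.406]
 [ 0.406  0.    -0.914]]
rest1 -93 66 0 [-0.75  1.11  0.68  2.09 -0.77  0.31  0.35] 0.0 0.0 wrist [0.48 0.14 0.33]
rest1hi -93 66 0 [-0.84  0.97  0.86  2.08 -0.59  0.5   0.28] 0.0 0.0 wrist [0.48 0.14 0.43]
rest2 87 66 1 [ 0.42  0.98 -0.36  2.09 -0.61  0.21  0.76] 0.0 0.0 wrist [ 0.47 -0.14  0.33]
plate -60 20 0 [-1.55  1.68  1.25  1.67 -0.35  0.84 -0.11] 0.0 0.0 wrist [0.36 0.51 0.21]
plate -90 20 0 [-1.27  1.6   1.11  1.24 -0.21  1.47 -0.44] 0.0 0.0 wrist [0.5  0.55 0.21]
plate -120 20 0 [-0.98  1.61  1.02  0.85 -0.32  2.   -0.72] 0.0001 0.0 wrist [0.65 0.51 0.21]
plate -60 25 0 [-1.54  1.62  1.21  1.7  -0.38  0.79 -0.07] 0.0 0.0 wrist [0.37 0.5  0.23]
plate -90 25 0 [-1.27  1.55  1.09  1.28 -0.24  1.41 -0.43] 0.0 0.0 wrist [0.5  0.54 0.23]
plate -120 25 0 [-0.99  1.56  1.    0.93 -0.34  1.91 -0.73] 0.0 0.0 wrist [0.64 0.5  0.23]
plate -60 30 0 [-1.51  1.55  1.18  1.73 -0.4   0.75 -0.02] 0.0 0.0 wrist [0.37 0.49 0.25]
plate -90 30 0 [-1.27  1.5   1.07  1.33 -0.27  1.34 -0.41] 0.0 0.0 wrist [0.5  0.53 0.25]
plate -120 30 0 [-1.    1.51  0.97  1.   -0.36  1.82 -0.73] 0.0 0.0 wrist [0.64 0.49 0.25]
[[ 0.048  0.999 -0.021]
 [ 0.912 -0.052 -0.406]
 [-0.407  0.    -0.914]]
d [ 0.63 -0.05  0.27] a [ 0.   -7.99 -0.03] rows>= 4.5 TCP [0.475 0.016 0.15 ] | ik [-0.8   0.93  0.78  2.08 -0.45  0.47  0.14] 0.0 0.0
```

Request:
servo_tool([
  {"dx": 0.1,"dy": 0,"dz": 0,"ax": 0,"ay": -0.8,"az": 0,"hand": 55},
  {"dx": 0.2,"dy": 0,"dz": 0,"ax": 0,"ay": -2.0,"az": 0,"hand": 55},
  {"dx": 0.3,"dy": 0,"dz": 0,"ax": 0,"ay": -3.3,"az": 0,"hand": 55},
  {"dx": 0.4,"dy": 0,"dz": 0.1,"ax": 0,"ay": -4.6,"az": 0,"hand": 55},
  {"dx": 0.5,"dy": 0,"dz": 0.2,"ax": 0,"ay": -5.9,"az": 0,"hand": 55},
  {"dx": 0.6,"dy": 0,"dz": 0.25,"ax": 0,"ay": -7.2,"az": 0,"hand": 55},
  {"dx": 0.63,"dy": 0,"dz": 0.27,"ax": 0,"ay": -8,"az": 0,"hand": 55},
  {"dx": 0.63,"dy": 0,"dz": 0.27,"ax": 0,"ay": -8,"az": 0,"hand": 55},
])

```text
clock: 8.28
tool_pos: [0.4784, 0.0185, 0.1499]
eef_rot: [0.708, 0.674, -0.151, 0.143]
contact_force: [0.7, -0.3, -1.3]
opening: 0.706
```

```bash
python3 st.py; python3 snap.py 4 "(150,90,330,270)" "(200,120,370,290)"
python3 - <<'E'
from calc import *
tgt((.4765,.0155,.045),-93,66,0)
from plant import eyes
from h import *
for n in ("scene","top"):
    p,d=load(n,4); m=eyes.camera_model(n); C=cloud(m,d); x,y,z=C[...,0],C[...,1],C[...,2]
    hsv=cv2.cvtColor(p,cv2.COLOR_RGB2HSV)
    T=(hsv[...,1]<70)&(hsv[...,2]>110)&(z>.09)&(z<.2)&(abs(x-.476)<.06)&(abs(y)<.1); q=C[T]; print(n,len(q),q.mean(0).round(4),np.percentile(q,[2,98],axis=0).round(4).tolist())
E
```

```text
{'clock': 8.275, 'q': [-0.7846, 0.9194, 0.736, 2.0662, -0.3669, 0.4673, 0.0481], 'tool_pos': [0.4784, 0.0185, 0.1499], 'eef_rot': [0.7084, 0.6743, -0.1514, 0.1434], 'contact_force': [0.6594, -0.2737, -1.3257], 'opening': 0.7061}
d [ 0.71 -0.03  1.52] a [-0.01 -0.   -0.02] rows>= 1.6 TCP [0.477 0.018 0.05 ] | ik [-0.7   1.07  0.57  2.08 -0.45  0.27  0.03] 0.0 0.0
scene 231 [ 0.4967 -0.0194  0.1552] [[0.4638, -0.0438, 0.1231], [0.5133, 0.0362, 0.1758]]
top 291 [ 0.4721 -0.0144  0.1685] [[0.445, -0.0424, 0.148], [0.5044, 0.0136, 0.1799]]
```

View pics/both4.png

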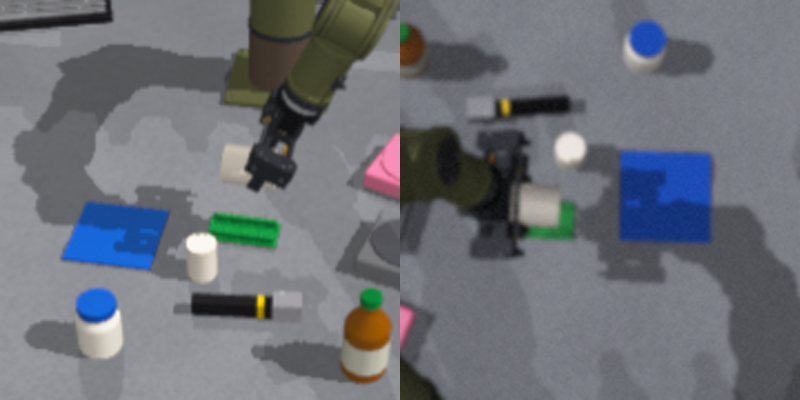

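Request:
servo_tool([
  {"dx": 0.2,"dy": 0,"dz": 0.4,"ax": 0,"ay": 0,"az": 0,"hand": 55},
  {"dx": 0.4,"dy": 0,"dz": 0.85,"ax": 0,"ay": 0,"az": 0,"hand": 55},
  {"dx": 0.57,"dy": -0.02,"dz": 1.25,"ax": 0,"ay": 0,"az": 0,"hand": 55},
  {"dx": 0.66,"dy": -0.03,"dz": 1.42,"ax": 0,"ay": 0,"az": 0,"hand": 55},
  {"dx": 0.68,"dy": -0.03,"dz": 1.45,"ax": 0,"ay": 0,"az": 0,"hand": 55},
  {"dx": 0.68,"dy": -0.03,"dz": 1.45,"ax": 0,"ay": 0,"az": 0,"hand": 55},
])

```text
clock: 9.12
tool_pos: [0.4767, 0.0193, 0.0559]
eef_rot: [0.71, 0.673, -0.15, 0.144]
contact_force: [-0.4, 0.7, -1.2]
opening: 0.702
```

```bash
python3 st.py; python3 snap.py 5 "(200,130,300,230)" "(200,160,300,260)"
python3 - <<'E'
from calc import *
tgt((.4765,.0155,.045),-93,66,0)
E
```

```text
{'clock': 9.125, 'q': [-0.7088, 1.0662, 0.5833, 2.0849, -0.4559, 0.2759, 0.043], 'tool_pos': [0.4767, 0.0193, 0.0559], 'eef_rot': [0.71, 0.6729, -0.15, 0.1435], 'contact_force': [-0.3607, 0.6882, -1.2285], 'opening': 0.7023}
d [0.01 0.   0.1 ] a [ 0.02 -0.   -0.01] rows>= 0.1 TCP [0.477 0.018 0.05 ] | ik [-0.7   1.08  0.57  2.08 -0.46  0.27  0.04] 0.0 0.0
```

View pics/both5.png

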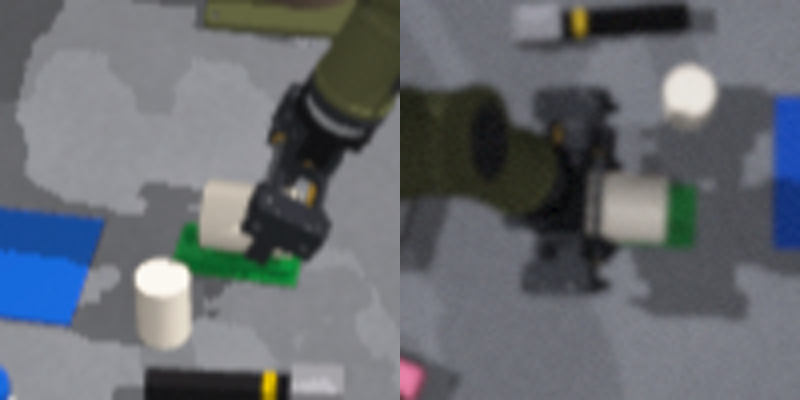

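Request:
servo_tool([
  {"dx": 0.01,"dy": 0,"dz": 0.03,"ax": 0,"ay": 0,"az": 0,"hand": 55},
  {"dx": 0.02,"dy": 0,"dz": 0.05,"ax": 0,"ay": 0,"az": 0,"hand": 55},
  {"dx": 0.03,"dy": 0,"dz": 0.07,"ax": 0,"ay": 0,"az": 0,"hand": 55},
  {"dx": 0.03,"dy": 0,"dz": 0.07,"ax": 0,"ay": 0,"az": 0,"hand": 55},
])

```text
clock: 9.72
tool_pos: [0.4766, 0.0195, 0.0518]
eef_rot: [0.71, 0.673, -0.15, 0.144]
contact_force: [-2.0, 4.1, 12.1]
opening: 0.704
```

Request:
servo_tool([
  {"dx": 0.01,"dy": 0,"dz": 0.03,"ax": 0,"ay": 0,"az": 0,"hand": 55},
  {"dx": 0.01,"dy": 0,"dz": 0.03,"ax": 0,"ay": 0,"az": 0,"hand": 55},
])

```text
clock: 9.98
tool_pos: [0.4769, 0.0192, 0.0513]
eef_rot: [0.71, 0.673, -0.15, 0.144]
contact_force: [-1.7, 7.1, 25.1]
opening: 0.702
```

Request:
servo_tool([
  {"dx": -0.01,"dy": 0,"dz": -0.03,"ax": 0,"ay": 0,"az": 0,"hand": 55},
  {"dx": -0.015,"dy": 0,"dz": -0.045,"ax": 0,"ay": 0,"az": 0,"hand": 55},
])

```text
clock: 10.22
tool_pos: [0.4768, 0.0196, 0.0519]
eef_rot: [0.71, 0.673, -0.15, 0.144]
contact_force: [1.9, -1.8, -0.1]
opening: 0.707
```

Request:
servo_tool([
  {"dx": 0,"dy": 0,"dz": 0,"ax": 0,"ay": 0,"az": 0,"hand": 66},
  {"dx": 0,"dy": 0,"dz": 0,"ax": 0,"ay": 0,"az": 0,"hand": 72},
  {"dx": 0,"dy": 0,"dz": 0,"ax": 0,"ay": 0,"az": 0,"hand": 80},
  {"dx": 0,"dy": 0,"dz": 0,"ax": 0,"ay": 0,"az": 0,"hand": 88},
  {"dx": 0,"dy": 0,"dz": 0,"ax": 0,"ay": 0,"az": 0,"hand": 88},
])

```text
clock: 10.85
tool_pos: [0.4761, 0.0198, 0.0515]
eef_rot: [0.71, 0.673, -0.151, 0.143]
contact_force: [0.2, -0.0, 0.2]
opening: 0.998
```

```bash
python3 st.py; python3 snap.py 6 "(200,130,300,230)" "(200,160,300,260)"
```

```text
{'clock': 10.85, 'q': [-0.7069, 1.0738, 0.5769, 2.0846, -0.4588, 0.2692, 0.0423], 'tool_pos': [0.4761, 0.0198, 0.0515], 'eef_rot': [0.7096, 0.6733, -0.1506, 0.1433], 'contact_force': [0.2301, -0.0358, 0.1907], 'opening': 0.9978}
```

View pics/both6.png

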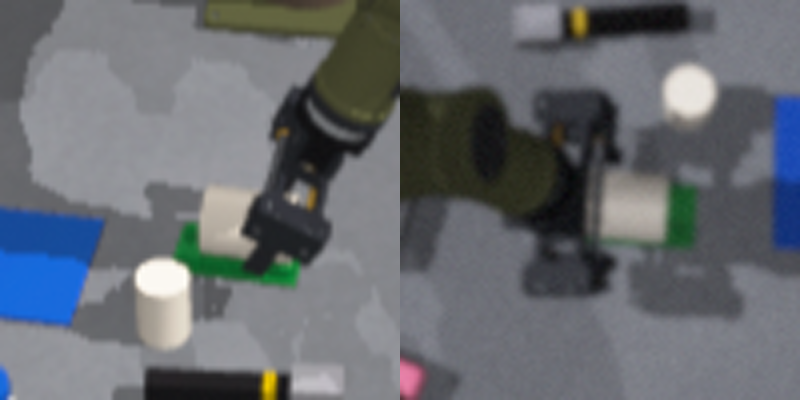

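Request:
servo_tool([
  {"dx": 0,"dy": 0,"dz": -0.3,"ax": 0,"ay": 0,"az": 0,"hand": 88},
  {"dx": 0,"dy": 0,"dz": -1.0,"ax": 0,"ay": 0,"az": 0,"hand": 88},
  {"dx": 0,"dy": 0,"dz": -1.9,"ax": 0,"ay": 0,"az": 0,"hand": 88},
  {"dx": 0,"dy": 0,"dz": -2.6,"ax": 0,"ay": 0.8,"az": 0,"hand": 88},
  {"dx": 0,"dy": 0,"dz": -2.8,"ax": 0,"ay": 2.2,"az": 0,"hand": 88},
  {"dx": -0.5,"dy": 0,"dz": -2.9,"ax": 0,"ay": 3.7,"az": 0,"hand": 88},
  {"dx": -1.2,"dy": 0,"dz": -2.9,"ax": 0,"ay": 5.2,"az": 0,"hand": 88},
  {"dx": -1.9,"dy": 0,"dz": -2.8,"ax": 0,"ay": 6.7,"az": 0,"hand": 88},
  {"dx": -2.5,"dy": 0,"dz": -2.6,"ax": 0,"ay": 8,"az": 0,"hand": 88},
  {"dx": -2.5,"dy": 0,"dz": -2.6,"ax": 0,"ay": 8,"az": 0,"hand": 88},
])

```text
clock: 12.2
tool_pos: [0.4718, -0.0617, 0.2552]
eef_rot: [0.714, 0.669, 0.152, -0.141]
contact_force: [-0.0, 0.3, -0.2]
opening: 0.997
```

```bash
python3 st.py; python3 snap.py 7 "(180,110,320,250)" "(200,160,300,260)"
python3 - <<'E'
from plant import eyes
from h import *
for n in ("scene","top"):
    p,d=load(n,7); m=eyes.camera_model(n); C=cloud(m,d); x,y,z=C[...,0],C[...,1],C[...,2]
    hsv=cv2.cvtColor(p,cv2.COLOR_RGB2HSV)
    T=(hsv[...,1]<70)&(hsv[...,2]>110)&(z>.025)&(z<.09)&(abs(x-.476)<.05)&(abs(y)<.08); q=C[T]; print(n,len(q),q.mean(0).round(4),np.percentile(q,[1,99],axis=0).round(4).tolist())
    print("  top line",np.median(q[q[:,2]>np.percentile(q[:,2],70)],0).round(4))
E
```

```text
{'clock': 12.2, 'q': [0.1647, 0.5869, 0.1903, 1.9914, -0.7194, 0.8297, 0.8276], 'tool_pos': [0.4718, -0.0617, 0.2552], 'eef_rot': [0.7142, 0.6686, 0.152, -0.1409], 'contact_force': [-0.0443, 0.3025, -0.162], 'opening': 0.9969}
scene 401 [0.4966 0.0013 0.0596] [[0.4635, -0.042, 0.0282], [0.5162, 0.0429, 0.0792]]
  top line [0.4836 0.0011 0.0735]
top 383 [0.4745 0.0021 0.0685] [[0.4456, -0.0406, 0.0463], [0.5088, 0.0445, 0.0816]]
  top line [4.757e-01 1.000e-04 7.630e-02]
```

View pics/both7.png

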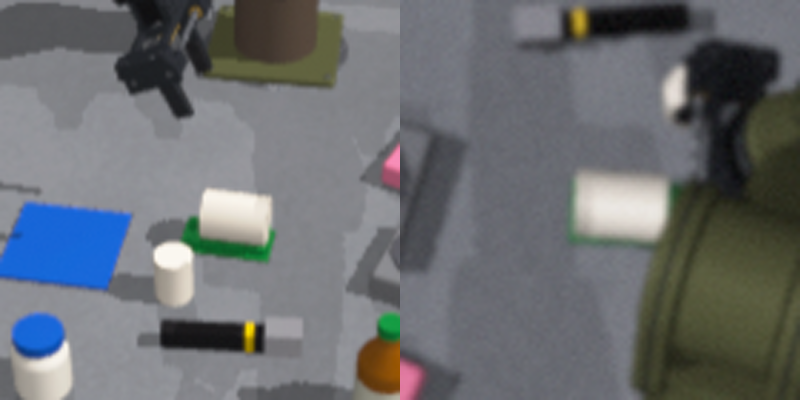

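Run:
```python
from calc import *
g=(.4752,-.0175,.0455)
tgt(g,87,72,1,.1)
tgt(g,87,72,1,0)
```

```text
d [-0.62  0.02  1.7 ] a [ 0.03 -0.99 -0.07] rows>= 1.7 TCP [ 0.473 -0.05   0.146] | ik [ 0.15  0.75  0.09  2.09 -0.83  0.51  0.94] 0.0 0.0
d [-0.79  0.02  3.36] a [ 0.03 -0.99 -0.07] rows>= 3.3 TCP [ 0.475 -0.019  0.051] | ik [ 0.27  0.94 -0.21  2.12 -0.87  0.19  0.95] 0.0 0.0
```

Request:
servo_tool([
  {"dx": -0.3,"dy": 0,"dz": 0.6,"ax": 0,"ay": -0.5,"az": 0,"hand": 88},
  {"dx": -0.6,"dy": 0.02,"dz": 1.2,"ax": 0,"ay": -1,"az": -0.07,"hand": 88},
  {"dx": -0.62,"dy": 0.02,"dz": 1.7,"ax": 0.03,"ay": -1,"az": -0.07,"hand": 88},
  {"dx": -0.62,"dy": 0.02,"dz": 1.7,"ax": 0.03,"ay": -1,"az": -0.07,"hand": 88},
])

```text
clock: 12.8
tool_pos: [0.4727, -0.0431, 0.1456]
eef_rot: [0.712, 0.684, 0.112, -0.11]
contact_force: [0.6, 0.6, 1.0]
opening: 0.999
```

```bash
python3 st.py
python3 - <<'E'
from calc import *
g=(.4752,-.0175,.0455)
tgt(g,87,72,1,0)
E
```

```text
{'clock': 12.8, 'q': [0.1315, 0.7518, 0.0938, 2.0886, -0.8401, 0.5145, 0.9436], 'tool_pos': [0.4727, -0.0431, 0.1456], 'eef_rot': [0.7121, 0.6842, 0.1122, -0.1105], 'contact_force': [0.5766, 0.6485, 0.9812], 'opening': 0.9988}
d [-0.11  0.03  1.62] a [-0.07 -0.02  0.11] rows>= 1.6 TCP [ 0.475 -0.019  0.051] | ik [ 0.25  0.94 -0.18  2.12 -0.96  0.21  1.04] 0.0 0.0
```

Request:
servo_tool([
  {"dx": -0.1,"dy": 0.03,"dz": 0.3,"ax": 0,"ay": 0,"az": 0.1,"hand": 88},
  {"dx": -0.11,"dy": 0.03,"dz": 0.7,"ax": -0.07,"ay": 0,"az": 0.1,"hand": 88},
  {"dx": -0.11,"dy": 0.03,"dz": 1.1,"ax": -0.07,"ay": 0,"az": 0.1,"hand": 88},
  {"dx": -0.11,"dy": 0.03,"dz": 1.45,"ax": -0.07,"ay": 0,"az": 0.1,"hand": 88},
  {"dx": -0.11,"dy": 0.03,"dz": 1.6,"ax": -0.07,"ay": 0,"az": 0.1,"hand": 88},
  {"dx": -0.11,"dy": 0.03,"dz": 1.6,"ax": -0.07,"ay": 0,"az": 0.1,"hand": 88},
])

```text
clock: 13.55
tool_pos: [0.4771, -0.0229, 0.0538]
eef_rot: [0.717, 0.679, 0.115, -0.106]
contact_force: [0.3, -0.3, 0.4]
opening: 0.997
```

```bash
python3 st.py; python3 snap.py 8 "(180,110,320,250)" "(200,160,300,260)"
python3 - <<'E'
from calc import *
g=(.4752,-.0175,.0455)
tgt(g,87,72,1,0)
E
```

```text
{'clock': 13.55, 'q': [0.2501, 0.9302, -0.1701, 2.1158, -0.9551, 0.2176, 1.0368], 'tool_pos': [0.4771, -0.0229, 0.0538], 'eef_rot': [0.7175, 0.6788, 0.1152, -0.1058], 'contact_force': [0.2503, -0.3324, 0.3749], 'opening': 0.9972}
d [ 0.05 -0.04  0.07] a [ 0.06  0.01 -0.02] rows>= 0.1 TCP [ 0.475 -0.019  0.051] | ik [ 0.25  0.94 -0.18  2.12 -0.96  0.21  1.04] 0.0 0.0
```

View pics/both8.png

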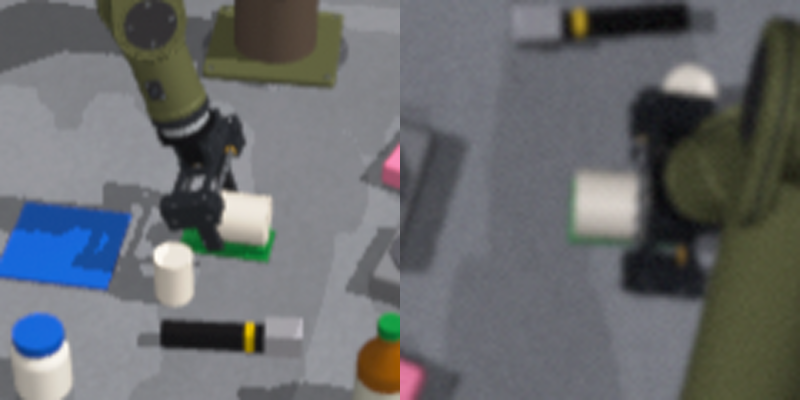

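Request:
servo_tool([
  {"dx": 0.03,"dy": -0.03,"dz": 0.04,"ax": 0.05,"ay": 0,"az": 0,"hand": 80},
  {"dx": 0.03,"dy": -0.03,"dz": 0.04,"ax": 0.05,"ay": 0,"az": 0,"hand": 55},
  {"dx": 0.03,"dy": -0.03,"dz": 0.04,"ax": 0.05,"ay": 0,"az": 0,"hand": 55},
  {"dx": 0.03,"dy": -0.03,"dz": 0.04,"ax": 0.05,"ay": 0,"az": 0,"hand": 55},
  {"dx": 0.03,"dy": -0.03,"dz": 0.04,"ax": 0.05,"ay": 0,"az": 0,"hand": 55},
], newtons=30)

```text
clock: 14.28
tool_pos: [0.476, -0.0207, 0.0519]
eef_rot: [0.717, 0.679, 0.114, -0.107]
contact_force: [3.7, -0.8, 2.9]
opening: 0.709
```

```bash
python3 st.py
python3 - <<'E'
from calc import *
s=r.get_state(); Rc=R.from_quat(s["eef_rot"]).as_matrix(); print(Rc.round(3)); g=np.array(s["tool_pos"])+.006*Rc[:,2]; print("grasp",g.round(4))
up=Rc.T@np.array([0,0,1.]); print("up in tool",up.round(3))
E
```

```text
{'clock': 14.275, 'q': [0.247, 0.934, -0.1723, 2.1169, -0.9562, 0.2141, 1.0343], 'tool_pos': [0.476, -0.0207, 0.0519], 'eef_rot': [0.7175, 0.6788, 0.1138, -0.1071], 'contact_force': [3.652, -0.8233, 2.9352], 'opening': 0.7094}
[[ 0.053  0.998  0.018]
 [ 0.95  -0.055  0.308]
 [ 0.309  0.001 -0.951]]
grasp [ 0.4761 -0.0189  0.0462]
up in tool [ 0.309  0.001 -0.951]
```

Request:
servo_tool([
  {"dx": 0.03,"dy": 0,"dz": -0.1,"ax": 0,"ay": 0,"az": 0,"hand": 55},
  {"dx": 0.12,"dy": 0,"dz": -0.4,"ax": 0,"ay": 0,"az": 0,"hand": 55},
  {"dx": 0.28,"dy": 0,"dz": -0.9,"ax": 0,"ay": 0,"az": 0,"hand": 55},
  {"dx": 0.5,"dy": 0,"dz": -1.5,"ax": 0,"ay": 0,"az": 0,"hand": 55},
  {"dx": 0.75,"dy": 0,"dz": -2.2,"ax": 0,"ay": -0.5,"az": 0,"hand": 55},
  {"dx": 0.9,"dy": 0,"dz": -2.7,"ax": 0,"ay": -1.5,"az": 0,"hand": 55},
  {"dx": 0.9,"dy": 0,"dz": -2.8,"ax": 0,"ay": -3,"az": 0,"hand": 55},
  {"dx": 0.9,"dy": 0,"dz": -2.8,"ax": 0,"ay": -3,"az": 0,"hand": 55},
])

```text
clock: 15.28
tool_pos: [0.4744, -0.0161, 0.2281]
eef_rot: [0.723, 0.691, -0.0, -0.002]
contact_force: [-0.2, -0.4, -1.5]
opening: 0.712
```

```bash
python3 st.py; python3 snap.py 9 "(180,80,340,240)" "(170,140,300,270)"
python3 - <<'E'
from calc import *
tgt((.49,.12,.25),-93,60,0)
tgt((.505,.26,.16),-93,18,0)
E
```

```text
{'clock': 15.275, 'q': [-0.3632, 0.6074, 0.485, 2.0644, -0.5033, 0.5881, 0.4304], 'tool_pos': [0.4744, -0.0161, 0.2281], 'eef_rot': [0.7228, 0.691, -0.0004, -0.0015], 'contact_force': [-0.1657, -0.3977, -1.4973], 'opening': 0.7117}
d [ 2.41  0.14 -0.46] a [-0.04 -5.02 -0.01] rows>= 2.8 TCP [0.49  0.123 0.255] | ik [-1.07  0.89  0.96  1.82 -0.25  0.91 -0.16] 0.0 0.0
d [4.8  0.26 1.1 ] a [ -0.04 -12.02   0.  ] rows>= 6.7 TCP [0.505 0.266 0.162] | ik [-1.23  1.49  1.01  1.21 -0.06  1.57 -0.51] 0.0 0.0
```

View pics/both9.png

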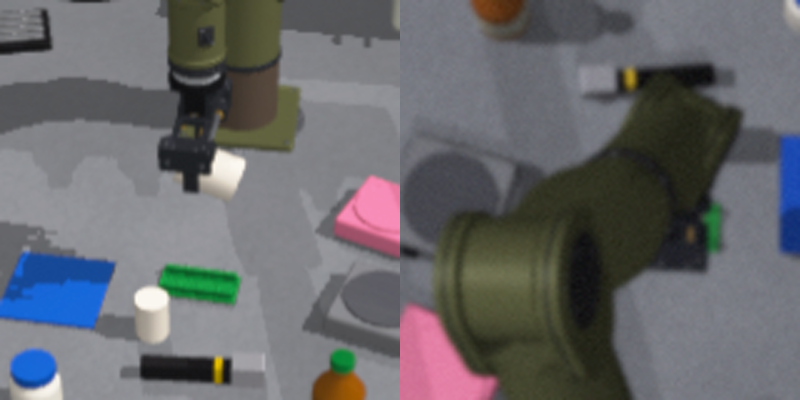

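Request:
servo_tool([
  {"dx": 0.25,"dy": 0,"dz": -0.1,"ax": 0,"ay": -0.6,"az": 0,"hand": 55},
  {"dx": 0.8,"dy": 0.05,"dz": -0.3,"ax": 0,"ay": -1.9,"az": 0,"hand": 55},
  {"dx": 1.4,"dy": 0.1,"dz": -0.4,"ax": 0,"ay": -3.3,"az": 0,"hand": 55},
  {"dx": 2.0,"dy": 0.12,"dz": -0.4,"ax": 0,"ay": -4.7,"az": 0,"hand": 55},
  {"dx": 2.6,"dy": 0.15,"dz": -0.3,"ax": 0,"ay": -6.1,"az": 0,"hand": 55},
  {"dx": 3.2,"dy": 0.18,"dz": 0,"ax": 0,"ay": -7.6,"az": 0,"hand": 55},
  {"dx": 3.8,"dy": 0.2,"dz": 0.3,"ax": 0,"ay": -9.1,"az": 0,"hand": 55},
  {"dx": 4.3,"dy": 0.23,"dz": 0.55,"ax": 0,"ay": -10.5,"az": 0,"hand": 55},
  {"dx": 4.7,"dy": 0.26,"dz": 0.7,"ax": -0.04,"ay": -11.7,"az": 0,"hand": 55},
  {"dx": 4.8,"dy": 0.26,"dz": 0.77,"ax": -0.04,"ay": -12.0,"az": 0,"hand": 55},
])

```text
clock: 16.62
tool_pos: [0.5073, 0.2635, 0.177]
eef_rot: [0.587, 0.557, -0.429, 0.402]
contact_force: [0.6, -0.1, -0.9]
opening: 0.71
```

Request:
servo_tool([
  {"dx": 0,"dy": 0,"dz": 0,"ax": 0,"ay": 0,"az": 0,"hand": 55},
])

```text
clock: 16.75
tool_pos: [0.5074, 0.2626, 0.1811]
eef_rot: [0.589, 0.555, -0.427, 0.403]
contact_force: [0.6, -0.2, -0.8]
opening: 0.711
```

```bash
python3 st.py; python3 snap.py 10 "(250,80,430,260)" "(110,120,290,300)"
python3 - <<'E'
from calc import *
s=r.get_state(); Rc=R.from_quat(s["eef_rot"]).as_matrix(); print(Rc.round(3))
tgt((.505,.26,.1005),-93,18,0)
from plant import eyes
from h import *
for n in ("scene","top"):
    p,d=load(n,10); m=eyes.camera_model(n); C=cloud(m,d); x,y,z=C[...,0],C[...,1],C[...,2]
    hsv=cv2.cvtColor(p,cv2.COLOR_RGB2HSV)
    T=(hsv[...,1]<70)&(hsv[...,2]>110)&(z>.1)&(z<.24)&(abs(x-.505)<.06)&(abs(y-.26)<.06); q=C[T]; print(n,len(q),q.mean(0).round(4),np.percentile(q,[2,98],axis=0).round(4).tolist())
E
```

```text
{'clock': 16.75, 'q': [-1.2314, 1.4703, 1.0366, 1.2233, -0.0518, 1.574, -0.4848], 'tool_pos': [0.5074, 0.2626, 0.1811], 'eef_rot': [0.5886, 0.5552, -0.4275, 0.4032], 'contact_force': [0.6471, -0.2442, -0.7993], 'opening': 0.711}
[[ 0.021  0.998 -0.054]
 [ 0.31  -0.058 -0.949]
 [-0.951  0.003 -0.311]]
d [ 1.3  -0.04  0.38] a [-0.04 -0.02 -0.05] rows>= 1.3 TCP [0.505 0.266 0.102] | ik [-1.22  1.57  1.    1.17 -0.11  1.55 -0.55] 0.0 0.0
scene 433 [0.5147 0.2552 0.1682] [[0.4739, 0.2255, 0.1185], [0.5449, 0.2861, 0.2037]]
top 272 [0.5122 0.26   0.1589] [[0.4768, 0.2271, 0.1184], [0.5365, 0.2867, 0.2084]]
```

View pics/both10.png

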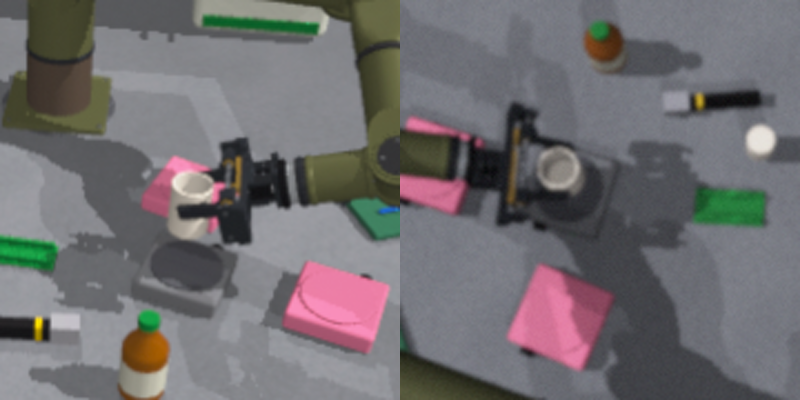

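Request:
servo_tool([
  {"dx": 0.2,"dy": 0,"dz": 0.06,"ax": 0,"ay": 0,"az": 0,"hand": 55},
  {"dx": 0.5,"dy": -0.02,"dz": 0.15,"ax": 0,"ay": 0,"az": 0,"hand": 55},
  {"dx": 0.85,"dy": -0.04,"dz": 0.27,"ax": 0,"ay": 0,"az": 0,"hand": 55},
  {"dx": 1.05,"dy": -0.04,"dz": 0.33,"ax": 0,"ay": 0,"az": 0,"hand": 55},
  {"dx": 1.15,"dy": -0.04,"dz": 0.36,"ax": 0,"ay": 0,"az": 0,"hand": 55},
  {"dx": 1.15,"dy": -0.04,"dz": 0.36,"ax": 0,"ay": 0,"az": 0,"hand": 55},
])

```text
clock: 17.6
tool_pos: [0.5045, 0.2664, 0.1094]
eef_rot: [0.587, 0.556, -0.426, 0.405]
contact_force: [-0.6, -0.1, -1.6]
opening: 0.711
```

```bash
python3 st.py; python3 snap.py 11 "(280,130,400,250)" "(130,140,250,260)"
python3 - <<'E'
from calc import *
tgt((.506,.26,.1005),-93,18,0)
E
```

```text
{'clock': 17.6, 'q': [-1.2261, 1.5646, 1.0014, 1.1806, -0.1071, 1.5531, -0.5445], 'tool_pos': [0.5045, 0.2664, 0.1094], 'eef_rot': [0.5872, 0.5562, -0.426, 0.4054], 'contact_force': [-0.6225, -0.1176, -1.6492], 'opening': 0.7111}
d [0.12 0.03 0.05] a [ 0.01  0.   -0.03] rows>= 0.1 TCP [0.506 0.266 0.102] | ik [-1.22  1.57  1.    1.17 -0.11  1.55 -0.55] 0.0 0.0
```

View pics/both11.png

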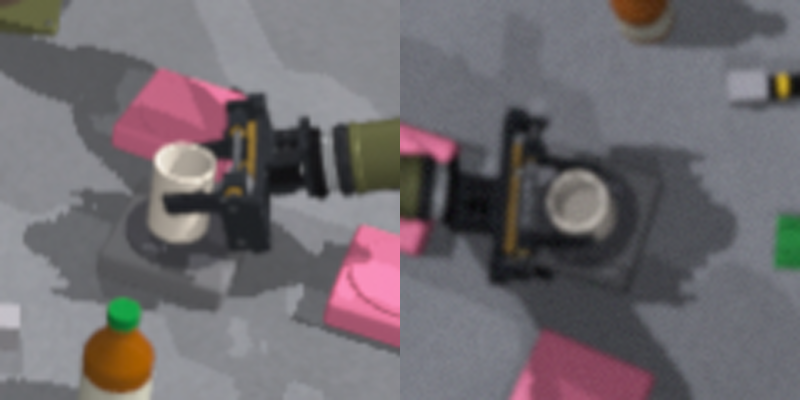

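Request:
servo_tool([
  {"dx": 0.03,"dy": 0,"dz": 0.01,"ax": 0,"ay": 0,"az": 0,"hand": 55},
  {"dx": 0.06,"dy": 0,"dz": 0.02,"ax": 0,"ay": 0,"az": 0,"hand": 55},
  {"dx": 0.08,"dy": 0,"dz": 0.027,"ax": 0,"ay": 0,"az": 0,"hand": 55},
  {"dx": 0.08,"dy": 0,"dz": 0.027,"ax": 0,"ay": 0,"az": 0,"hand": 55},
])

```text
clock: 18.2
tool_pos: [0.5044, 0.2665, 0.1045]
eef_rot: [0.587, 0.556, -0.426, 0.405]
contact_force: [0.1, 0.3, -2.0]
opening: 0.715
```

Request:
servo_tool([
  {"dx": 0.02,"dy": 0,"dz": 0.007,"ax": 0,"ay": 0,"az": 0,"hand": 55},
  {"dx": 0.03,"dy": 0,"dz": 0.01,"ax": 0,"ay": 0,"az": 0,"hand": 55},
  {"dx": 0.03,"dy": 0,"dz": 0.01,"ax": 0,"ay": 0,"az": 0,"hand": 55},
])

```text
clock: 18.58
tool_pos: [0.5044, 0.2665, 0.1026]
eef_rot: [0.587, 0.556, -0.426, 0.405]
contact_force: [-0.4, 0.1, -0.6]
opening: 0.712
```

Nearly there, with no contact yet.

Request:
servo_tool([
  {"dx": 0.015,"dy": 0,"dz": 0.005,"ax": 0,"ay": 0,"az": 0,"hand": 55},
  {"dx": 0.02,"dy": 0,"dz": 0.007,"ax": 0,"ay": 0,"az": 0,"hand": 55},
  {"dx": 0.02,"dy": 0,"dz": 0.007,"ax": 0,"ay": 0,"az": 0,"hand": 55},
])

```text
clock: 18.95
tool_pos: [0.5044, 0.2665, 0.1015]
eef_rot: [0.587, 0.556, -0.426, 0.405]
contact_force: [-1.4, 0.5, -1.4]
opening: 0.714
```

Request:
servo_tool([
  {"dx": 0.015,"dy": 0,"dz": 0.005,"ax": 0,"ay": 0,"az": 0,"hand": 55},
  {"dx": 0.02,"dy": 0,"dz": 0.007,"ax": 0,"ay": 0,"az": 0,"hand": 55},
  {"dx": 0.02,"dy": 0,"dz": 0.007,"ax": 0,"ay": 0,"az": 0,"hand": 55},
])

```text
clock: 19.32
tool_pos: [0.5045, 0.2664, 0.1013]
eef_rot: [0.587, 0.556, -0.426, 0.406]
contact_force: [-1.2, 1.6, 5.2]
opening: 0.709
```

Request:
servo_tool([
  {"dx": 0,"dy": 0,"dz": 0,"ax": 0,"ay": 0,"az": 0,"hand": 64},
  {"dx": 0,"dy": 0,"dz": 0,"ax": 0,"ay": 0,"az": 0,"hand": 68},
  {"dx": 0,"dy": 0,"dz": 0,"ax": 0,"ay": 0,"az": 0,"hand": 76},
  {"dx": 0,"dy": 0,"dz": 0,"ax": 0,"ay": 0,"az": 0,"hand": 88},
  {"dx": 0,"dy": 0,"dz": 0,"ax": 0,"ay": 0,"az": 0,"hand": 88},
  {"dx": 0,"dy": 0,"dz": 0,"ax": 0,"ay": 0,"az": 0,"hand": 88},
])

```text
clock: 20.08
tool_pos: [0.5044, 0.2664, 0.1001]
eef_rot: [0.587, 0.556, -0.426, 0.405]
contact_force: [-0.2, -0.5, -0.3]
opening: 0.999
```

```bash
python3 st.py; python3 snap.py 12 "(280,130,400,250)" "(130,140,250,260)"
```

```text
{'clock': 20.075, 'q': [-1.2239, 1.5765, 0.9968, 1.1732, -0.1142, 1.5511, -0.5521], 'tool_pos': [0.5044, 0.2664, 0.1001], 'eef_rot': [0.5874, 0.5563, -0.4258, 0.4051], 'contact_force': [-0.2452, -0.4847, -0.3152], 'opening': 0.9994}
```

View pics/both12.png

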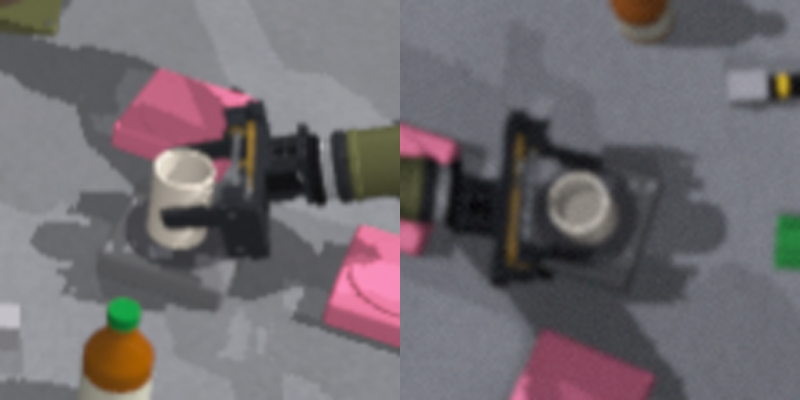

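Request:
servo_tool([
  {"dx": 0,"dy": 0,"dz": -0.2,"ax": 0,"ay": 0,"az": 0,"hand": 88},
  {"dx": 0,"dy": 0,"dz": -0.7,"ax": 0,"ay": 0,"az": 0,"hand": 88},
  {"dx": 0,"dy": 0,"dz": -1.4,"ax": 0,"ay": 0,"az": 0,"hand": 88},
  {"dx": -0.2,"dy": 0,"dz": -2.0,"ax": 0,"ay": 0,"az": 0,"hand": 88},
  {"dx": -0.9,"dy": 0,"dz": -2.3,"ax": 0,"ay": 1,"az": 0,"hand": 88},
  {"dx": -1.7,"dy": 0,"dz": -2.4,"ax": 0,"ay": 2.5,"az": 0,"hand": 88},
  {"dx": -2.5,"dy": 0,"dz": -2.4,"ax": 0,"ay": 4,"az": 0,"hand": 88},
  {"dx": -3.0,"dy": 0,"dz": -2.2,"ax": 0,"ay": 5.5,"az": 0,"hand": 88},
  {"dx": -3.0,"dy": 0,"dz": -2.2,"ax": 0,"ay": 5.5,"az": 0,"hand": 88},
])

```text
clock: 21.3
tool_pos: [0.509, 0.3327, 0.319]
eef_rot: [0.688, 0.646, -0.238, 0.23]
contact_force: [-0.0, 0.1, 0.1]
opening: 0.996
```

```bash
python3 st.py; python3 snap.py 13 "(200,130,400,300)" "(130,110,290,270)"; sed -i 's/load(n)/load(n,13)/' m2.py; python3 m2.py | grep -v stirrer
python3 - <<'E'
from calc import *
tgt((.66,.042,.15),-85.5,90,0)
from plant import eyes
from h import *
for n in ("scene","top"):
    p,d=load(n,13); m=eyes.camera_model(n); C=cloud(m,d); x,y,z=C[...,0],C[...,1],C[...,2]
    hsv=cv2.cvtColor(p,cv2.COLOR_RGB2HSV)
    T=(hsv[...,1]<70)&(hsv[...,2]>100)&(z>.115)&(z<.135)&(abs(x-.505)<.06)&(abs(y-.26)<.06); q=C[T]; c,rr=cv2.minEnclosingCircle(q[:,:2].astype(np.float32)); print(n,"mouth",len(q),np.round(c,4),round(rr,4),((np.percentile(q,2,axis=0)+np.percentile(q,98,axis=0))/2).round(4))
E
```

```text
{'clock': 21.3, 'q': [-1.2189, 1.0536, 1.0068, 1.2181, -0.226, 1.5426, -0.4147], 'tool_pos': [0.509, 0.3327, 0.319], 'eef_rot': [0.6879, 0.6458, -0.2382, 0.2304], 'contact_force': [-0.0091, 0.1445, 0.1413], 'opening': 0.9964}
scene 169.0 91.0
scene plate [0.5064 0.2645 0.0621] 118
  head [0.6605 0.0813 0.0335] 108
  shaft [ 0.6719 -0.0156  0.0284] 93.48397422089447 -0.06404961236974668 0.02855659477833819
  yellow [0.665  0.0411 0.029 ]
top 124.0 91.0
top plate [0.5016 0.2621 0.0566] 130
  head [0.659  0.0836 0.0337] 101
  shaft [ 0.6648 -0.0182  0.0273] 93.23202457720642 -0.061398355963594324 0.027806793142112193
  yellow [0.6608 0.0418 0.0285]
d [-2.08  2.79  5.03] a [-0.41  6.48 -1.21] rows>= 5.9 TCP [0.66  0.042 0.156] | ik [-0.4   0.93  0.53  1.56 -0.59  0.82  0.45] 0.0 0.0
scene mouth 77 [0.5068 0.2633] 0.0349 [0.507  0.2612 0.1196]
top mouth 58 [0.5043 0.2619] 0.0325 [0.5034 0.2621 0.1234]
```

View pics/both13.png

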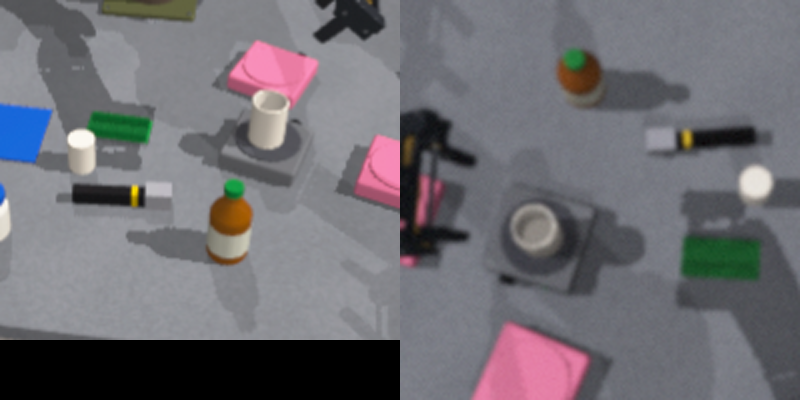

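Request:
servo_tool([
  {"dx": -0.3,"dy": 0.35,"dz": 0.5,"ax": 0,"ay": 0.8,"az": -0.1,"hand": 88},
  {"dx": -0.6,"dy": 0.75,"dz": 1.3,"ax": -0.1,"ay": 1.7,"az": -0.3,"hand": 88},
  {"dx": -0.9,"dy": 1.2,"dz": 2.1,"ax": -0.2,"ay": 2.8,"az": -0.5,"hand": 88},
  {"dx": -1.2,"dy": 1.65,"dz": 2.9,"ax": -0.25,"ay": 3.9,"az": -0.7,"hand": 88},
  {"dx": -1.5,"dy": 2.1,"dz": 3.7,"ax": -0.3,"ay": 4.9,"az": -0.9,"hand": 88},
  {"dx": -1.8,"dy": 2.5,"dz": 4.4,"ax": -0.36,"ay": 5.8,"az": -1.1,"hand": 88},
  {"dx": -2.08,"dy": 2.79,"dz": 5.03,"ax": -0.41,"ay": 6.48,"az": -1.21,"hand": 88},
  {"dx": -2.08,"dy": 2.79,"dz": 5.03,"ax": -0.41,"ay": 6.48,"az": -1.21,"hand": 88},
])

```text
clock: 22.4
tool_pos: [0.66, 0.0337, 0.1532]
eef_rot: [0.682, 0.731, -0.003, 0.0]
contact_force: [-0.9, 0.6, -0.2]
opening: 1.002
```

```bash
python3 st.py; python3 snap.py 14 "(200,130,340,270)" "(180,110,290,220)"
python3 - <<'E'
from calc import *
tgt((.66,.042,.024),-85.7,90,0)
E
```

```text
{'clock': 22.4, 'q': [-0.3707, 0.9294, 0.4958, 1.5562, -0.5515, 0.8032, 0.4176], 'tool_pos': [0.66, 0.0337, 0.1532], 'eef_rot': [0.682, 0.7313, -0.0031, 0.0001], 'contact_force': [-0.8879, 0.6275, -0.2008], 'opening': 1.0017}
d [0.   0.01 2.07] a [-0.03  0.    0.04] rows>= 2.0 TCP [0.66  0.042 0.03 ] | ik [-0.33  1.09  0.38  1.58 -0.63  0.59  0.48] 0.0 0.0
```

View pics/both14.png

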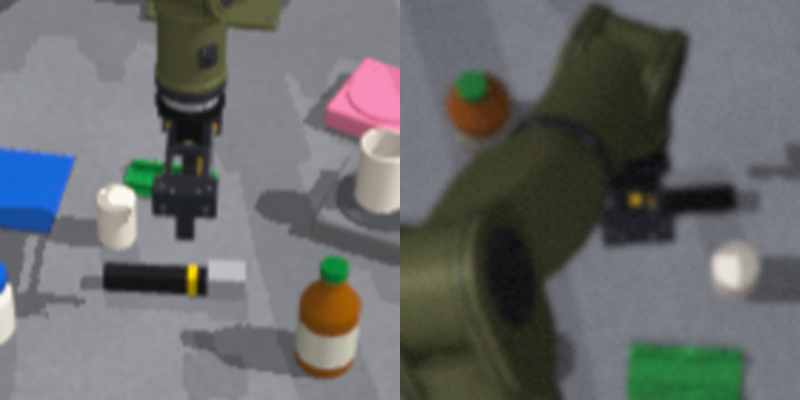

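Request:
servo_tool([
  {"dx": 0,"dy": 0,"dz": 0.4,"ax": 0,"ay": 0,"az": 0,"hand": 60},
  {"dx": 0,"dy": 0,"dz": 0.9,"ax": 0,"ay": 0,"az": 0,"hand": 60},
  {"dx": 0,"dy": 0,"dz": 1.4,"ax": 0,"ay": 0,"az": 0,"hand": 60},
  {"dx": 0,"dy": 0,"dz": 1.8,"ax": 0,"ay": 0,"az": 0,"hand": 60},
  {"dx": 0,"dy": 0,"dz": 2.0,"ax": 0,"ay": 0,"az": 0,"hand": 60},
  {"dx": 0,"dy": 0,"dz": 2.0,"ax": 0,"ay": 0,"az": 0,"hand": 60},
])

```text
clock: 23.25
tool_pos: [0.6598, 0.0415, 0.0357]
eef_rot: [0.678, 0.735, -0.001, 0.0]
contact_force: [-0.7, 0.3, -0.7]
opening: 0.678
```

```bash
python3 snap.py 15 "(220,180,310,270)" "(200,130,290,220)"; python3 st.py;  python3 - <<'E'
from calc import *
tgt((.66,.042,.024),-85.7,90,0)
E
```

```text
{'clock': 23.35, 'q': [-0.3319, 1.0801, 0.3935, 1.5848, -0.6333, 0.605, 0.4828], 'tool_pos': [0.6608, 0.0408, 0.0373], 'eef_rot': [0.6787, 0.7344, 0.0002, 0.0012], 'contact_force': [0.4411, -1.4377, 0.2975], 'opening': 0.681}
d [ 0.02 -0.01  0.12] a [0.02 0.01 0.04] rows>= 0.1 TCP [0.66  0.042 0.03 ] | ik [-0.33  1.09  0.39  1.58 -0.64  0.6   0.48] 0.0 0.0
```

View pics/both15.png

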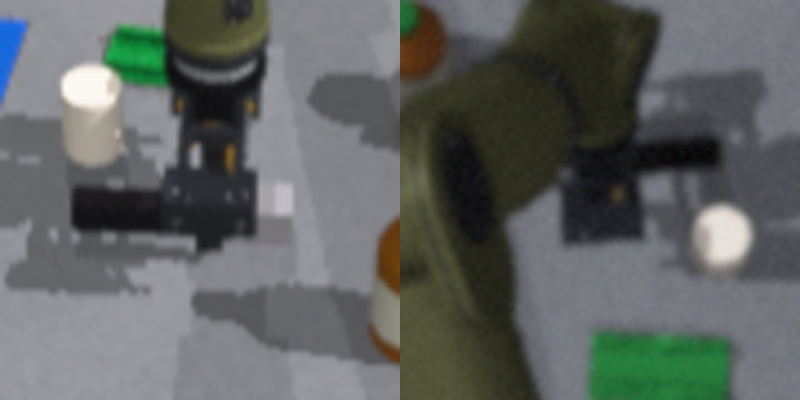

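Request:
servo_tool([
  {"dx": 0.01,"dy": 0,"dz": 0.05,"ax": 0,"ay": 0,"az": 0,"hand": 60},
  {"dx": 0.01,"dy": 0,"dz": 0.1,"ax": 0,"ay": 0,"az": 0,"hand": 50},
  {"dx": 0.01,"dy": 0,"dz": 0.1,"ax": 0,"ay": 0,"az": 0,"hand": 30},
  {"dx": 0.01,"dy": 0,"dz": 0.1,"ax": 0,"ay": 0,"az": 0,"hand": 15},
  {"dx": 0.01,"dy": 0,"dz": 0.1,"ax": 0,"ay": 0,"az": 0,"hand": 15},
  {"dx": 0.01,"dy": 0,"dz": 0.1,"ax": 0,"ay": 0,"az": 0,"hand": 15},
  {"dx": 0.01,"dy": 0,"dz": 0.1,"ax": 0,"ay": 0,"az": 0,"hand": 15},
], newtons=35)

```text
clock: 24.22
tool_pos: [0.6604, 0.0414, 0.0307]
eef_rot: [0.679, 0.734, 0.0, 0.001]
contact_force: [1.5, 0.0, 0.2]
opening: 0.246
```

Request:
servo_tool([
  {"dx": 0,"dy": 0,"dz": -0.05,"ax": 0,"ay": 0,"az": 0,"hand": 15},
  {"dx": 0,"dy": 0,"dz": -0.2,"ax": 0,"ay": 0,"az": 0,"hand": 15},
  {"dx": 0,"dy": 0,"dz": -0.4,"ax": 0,"ay": 0,"az": 0,"hand": 15},
  {"dx": 0,"dy": 0,"dz": -0.5,"ax": 0,"ay": 0,"az": 0,"hand": 15},
  {"dx": 0,"dy": 0,"dz": -0.5,"ax": 0,"ay": 0,"az": 0,"hand": 15},
])

```text
clock: 24.85
tool_pos: [0.6605, 0.0415, 0.0614]
eef_rot: [0.679, 0.734, 0.0, 0.001]
contact_force: [-0.0, -0.0, -2.7]
opening: 0.247
```

```bash
python3 snap.py 16 "(220,150,310,240)" "(200,130,290,220)"; python3 st.py;  python3 - <<'E'
from plant import r
print(r.get_state()["moment"])
from plant import eyes
from h import *
for n in ("scene","top"):
    p,d=load(n,16); m=eyes.camera_model(n); C=cloud(m,d); x,y,z=C[...,0],C[...,1],C[...,2]
    hsv=cv2.cvtColor(p,cv2.COLOR_RGB2HSV); V=hsv[...,2].astype(int)
    hd=(np.hypot(x-.66,y-.083)<.035)&(V>110)&(z>.03); print(n,"head",C[hd].mean(0).round(4),hd.sum())
    K=(V<60)&(abs(x-.665)<.03)&(y>-.08)&(y<-.01)&(z>.02)&(z<.1); q=C[K]
    for a,b in ((-.08,-.05),(-.05,-.03),(-.03,-.01)):
        w=q[(q[:,1]>a)&(q[:,1]<b)]; print("  shaft",a,np.median(w,0).round(4),len(w), np.percentile(w[:,2],90).round(4) if len(w) else "")
E
```

```text
{'clock': 24.95, 'q': [-0.3426, 1.0478, 0.4136, 1.5863, -0.6191, 0.6413, 0.4705], 'tool_pos': [0.6599, 0.0416, 0.0605], 'eef_rot': [0.6788, 0.7343, -0.0003, 0.0004], 'contact_force': [-0.1541, -0.6813, -2.4606], 'opening': 0.2466}
[-0.02965734  0.05100143  0.01535152]
scene head [0.663  0.0872 0.0945] 140
  shaft -0.08 [ 0.6762 -0.0574  0.0509] 39 0.0601
  shaft -0.05 [ 0.6756 -0.0397  0.053 ] 55 0.0612
  shaft -0.03 [ 0.673  -0.0196  0.0553] 52 0.0604
top head [nan nan nan] 0
  shaft -0.08 [ 0.663  -0.057   0.0546] 26 0.0619
  shaft -0.05 [ 0.6633 -0.0414  0.0558] 36 0.0603
  shaft -0.03 [ 0.66   -0.0186  0.0562] 39 0.063<stdin>:8: RuntimeWarning: Mean of empty slice.
  ret = um.true_divide(
```

View pics/both16.png

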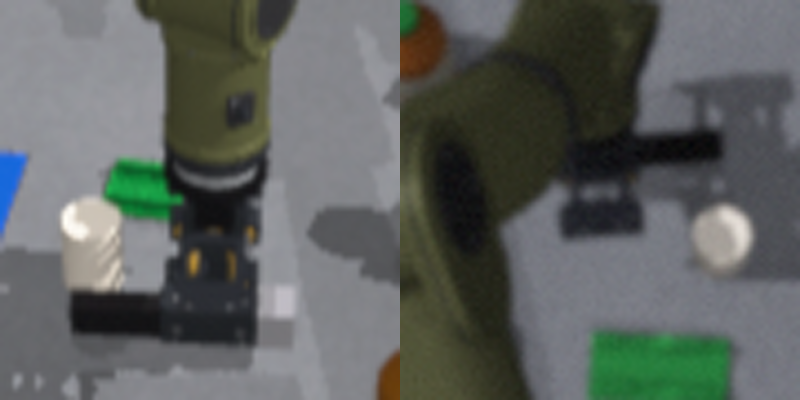

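Run:
```python
from calc import *
s=r.get_state(); Rc=R.from_quat(s["eef_rot"]).as_matrix(); h=np.degrees(np.arctan2(-Rc[0,1],Rc[1,1])); print(h)
# TCP targets: grasp pt = TCP-6mm
tgt((.66,.0415,.234),-85.7,90,0)
tgt((.504,.2610,.234),-85.7,90,0)
tgt((.504,.2610,.1480),-85.7,90,0)
```

```text
-85.49764995084115
d [-0.    0.   -2.99] a [0.   0.01 0.03] rows>= 2.9 TCP [0.66  0.042 0.24 ] | ik [-0.4   0.83  0.55  1.49 -0.49  0.96  0.36] 0.0 0.0
d [ 3.85 -2.3  -3.  ] a [0.   0.01 0.03] rows>= 5.2 TCP [0.504 0.261 0.24 ] | ik [-0.9   0.72  0.6   1.79 -0.54  0.8   0.05] 0.0 0.0
d [ 3.85 -2.3  -1.56] a [0.   0.01 0.03] rows>= 4.6 TCP [0.504 0.261 0.154] | ik [-0.84  0.83  0.5   1.86 -0.66  0.62  0.15] 0.0 0.0
```

Request:
servo_tool([
  {"dx": 0,"dy": 0,"dz": -0.3,"ax": 0,"ay": 0,"az": 0,"hand": 15},
  {"dx": 0,"dy": 0,"dz": -1.0,"ax": 0,"ay": 0,"az": 0,"hand": 15},
  {"dx": 0.1,"dy": -0.06,"dz": -1.8,"ax": 0,"ay": 0,"az": 0,"hand": 15},
  {"dx": 0.4,"dy": -0.24,"dz": -2.5,"ax": 0,"ay": 0,"az": 0,"hand": 15},
  {"dx": 1.0,"dy": -0.6,"dz": -2.9,"ax": 0,"ay": 0,"az": 0,"hand": 15},
  {"dx": 1.7,"dy": -1.0,"dz": -3.0,"ax": 0,"ay": 0,"az": 0,"hand": 15},
  {"dx": 2.5,"dy": -1.5,"dz": -3.0,"ax": 0,"ay": 0,"az": 0,"hand": 15},
  {"dx": 3.2,"dy": -1.9,"dz": -3.0,"ax": 0,"ay": 0,"az": 0,"hand": 15},
  {"dx": 3.7,"dy": -2.2,"dz": -3.0,"ax": 0,"ay": 0,"az": 0,"hand": 15},
  {"dx": 3.85,"dy": -2.3,"dz": -3.0,"ax": 0,"ay": 0,"az": 0,"hand": 15},
])

```text
clock: 26.2
tool_pos: [0.5027, 0.2634, 0.2407]
eef_rot: [0.677, 0.736, 0.0, -0.0]
contact_force: [0.5, 0.3, -1.7]
opening: 0.246
```

Request:
servo_tool([
  {"dx": 0,"dy": 0,"dz": 0,"ax": 0,"ay": 0,"az": 0,"hand": 15},
  {"dx": 0,"dy": 0,"dz": 0,"ax": 0,"ay": 0,"az": 0,"hand": 15},
])

```text
clock: 26.45
tool_pos: [0.5056, 0.2591, 0.2407]
eef_rot: [0.68, 0.733, -0.0, 0.002]
contact_force: [0.6, -1.0, -2.9]
opening: 0.244
```

```bash
python3 snap.py 17 "(260,110,380,230)" "(130,130,260,260)"; python3 st.py;  python3 - <<'E'
from calc import *
tgt((.504,.2610,.1480),-85.5,90,0)
E
```

```text
{'clock': 26.55, 'q': [-0.8974, 0.7201, 0.6055, 1.7911, -0.5452, 0.8032, 0.0564], 'tool_pos': [0.5054, 0.2593, 0.2404], 'eef_rot': [0.6799, 0.7333, -0.0002, 0.0012], 'contact_force': [-0.071, -0.363, -2.1379], 'opening': 0.2453}
d [ 0.03 -0.02  1.44] a [ 0.01  0.02 -0.03] rows>= 1.4 TCP [0.504 0.261 0.154] | ik [-0.83  0.83  0.49  1.86 -0.64  0.62  0.14] 0.0 0.0
```

View pics/both17.png

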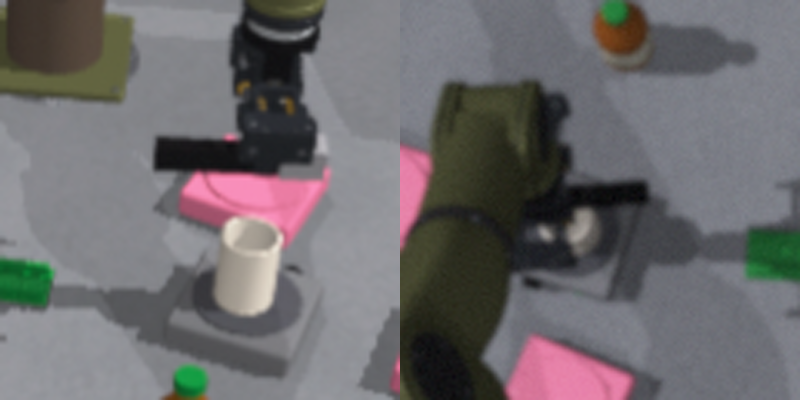

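Run:
```python
from plant import eyes
from h import *
for n in ("scene","top"):
    m=eyes.camera_model(n)
    for i,xc,yr,z0 in ((13,.665,-.0,.022),(17,.507,.22,.2)):
        p,d=load(n,i); C=cloud(m,d); x,y,z=C[...,0],C[...,1],C[...,2]
        V=p.max(2).astype(int)
        K=(V<60)&(abs(x-xc)<.03)&(y<yr)&(y>yr-.12)&(z>z0)&(z<z0+.045); q=C[K]; print(n,i,len(q),"rear",q[:,1].min().round(4),np.percentile(q[:,1],2).round(4),"x",np.median(q[:,0]).round(4),"topz",np.percentile(q[:,2],90).round(4))
        H=(V>100)&(p.min(2)>90)&(abs(x-xc)<.035)&(y>yr+.06)&(y<yr+.13)&(z>z0+.004)&(z<z0+.055); h=C[H]
        if len(h): print("   head front",np.percentile(h[:,1],98).round(4),len(h))
```

```text
scene 13 82 rear -0.064 -0.0612 x 0.6739 topz 0.0323
   head front 0.1023 110
scene 17 183 rear 0.1539 0.155 x 0.5201 topz 0.2373
   head front 0.3203 90
top 13 71 rear -0.0614 -0.0613 x 0.6646 topz 0.031
   head front 0.1048 99
top 17 142 rear 0.1524 0.1537 x 0.5062 topz 0.2411
```

Request:
servo_tool([
  {"dx": 0.03,"dy": -0.02,"dz": 0.3,"ax": 0,"ay": 0,"az": 0,"hand": 15},
  {"dx": 0.03,"dy": -0.02,"dz": 0.7,"ax": 0,"ay": 0,"az": 0,"hand": 15},
  {"dx": 0.03,"dy": -0.02,"dz": 1.05,"ax": 0,"ay": 0,"az": 0,"hand": 15},
  {"dx": 0.03,"dy": -0.02,"dz": 1.25,"ax": 0,"ay": 0,"az": 0,"hand": 15},
  {"dx": 0.03,"dy": -0.02,"dz": 1.33,"ax": 0,"ay": 0,"az": 0,"hand": 15},
  {"dx": 0.03,"dy": -0.02,"dz": 1.33,"ax": 0,"ay": 0,"az": 0,"hand": 15},
  {"dx": 0.03,"dy": -0.02,"dz": 1.33,"ax": 0,"ay": 0,"az": 0,"hand": 15},
])

```text
clock: 27.42
tool_pos: [0.5035, 0.2628, 0.161]
eef_rot: [0.679, 0.734, 0.0, 0.001]
contact_force: [-0.4, 0.3, -2.5]
opening: 0.247
```

```bash
python3 snap.py 18 "(260,130,360,230)" "(140,140,240,240)"; python3 st.py;  python3 - <<'E'
from calc import *
tgt((.504,.2610,.1480),-85.5,90,0)
E
```

```text
{'clock': 27.525, 'q': [-0.8463, 0.8216, 0.5032, 1.8546, -0.6391, 0.631, 0.131], 'tool_pos': [0.5033, 0.2628, 0.161], 'eef_rot': [0.6788, 0.7344, 0.0003, 0.0008], 'contact_force': [0.3363, -0.665, -2.0282], 'opening': 0.2494}
d [-0.03  0.01  0.12] a [0.01 0.01 0.  ] rows>= 0.1 TCP [0.504 0.261 0.154] | ik [-0.84  0.83  0.49  1.86 -0.65  0.62  0.14] 0.0 0.0
```

View pics/both18.png

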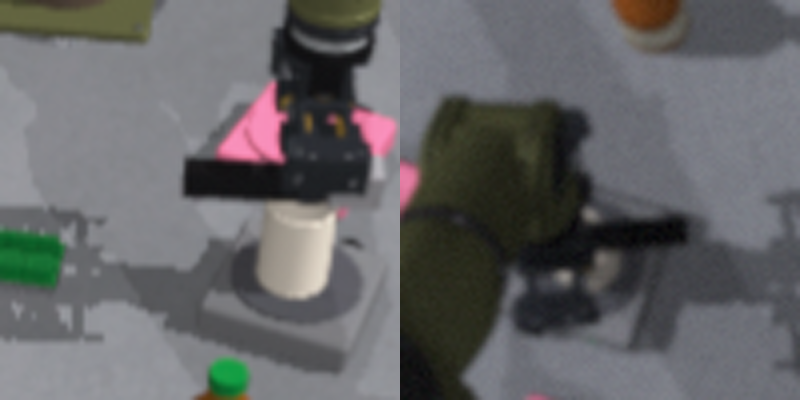

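Request:
servo_tool([
  {"dx": -0.02,"dy": 0,"dz": 0.03,"ax": 0,"ay": 0,"az": 0,"hand": 15},
  {"dx": -0.02,"dy": 0,"dz": 0.06,"ax": 0,"ay": 0,"az": 0,"hand": 15},
  {"dx": -0.02,"dy": 0,"dz": 0.09,"ax": 0,"ay": 0,"az": 0,"hand": 15},
  {"dx": -0.02,"dy": 0,"dz": 0.09,"ax": 0,"ay": 0,"az": 0,"hand": 15},
])

```text
clock: 28.02
tool_pos: [0.5029, 0.2615, 0.1547]
eef_rot: [0.679, 0.734, -0.0, 0.0]
contact_force: [-0.4, 0.6, -1.0]
opening: 0.248
```

Request:
servo_tool([
  {"dx": 0,"dy": 0,"dz": 0.015,"ax": 0,"ay": 0,"az": 0,"hand": 15},
  {"dx": 0,"dy": 0,"dz": 0.02,"ax": 0,"ay": 0,"az": 0,"hand": 15},
  {"dx": 0,"dy": 0,"dz": 0.02,"ax": 0,"ay": 0,"az": 0,"hand": 15},
])

```text
clock: 28.4
tool_pos: [0.5031, 0.2615, 0.1538]
eef_rot: [0.679, 0.734, -0.0, 0.001]
contact_force: [0.4, -0.1, -2.2]
opening: 0.244
```

Request:
servo_tool([
  {"dx": 0,"dy": 0,"dz": 0.015,"ax": 0,"ay": 0,"az": 0,"hand": 15},
  {"dx": 0,"dy": 0,"dz": 0.02,"ax": 0,"ay": 0,"az": 0,"hand": 15},
  {"dx": 0,"dy": 0,"dz": 0.02,"ax": 0,"ay": 0,"az": 0,"hand": 15},
])

```text
clock: 28.78
tool_pos: [0.5031, 0.2615, 0.1536]
eef_rot: [0.679, 0.734, 0.0, 0.0]
contact_force: [-2.2, -0.2, 5.7]
opening: 0.245
```

Request:
servo_tool([
  {"dx": 0,"dy": 0,"dz": -0.006,"ax": 0,"ay": 0,"az": 0,"hand": 15},
  {"dx": 0,"dy": 0,"dz": -0.006,"ax": 0,"ay": 0,"az": 0,"hand": 22},
  {"dx": 0,"dy": 0,"dz": -0.006,"ax": 0,"ay": 0,"az": 0,"hand": 24},
  {"dx": 0,"dy": 0,"dz": -0.006,"ax": 0,"ay": 0,"az": 0,"hand": 28},
  {"dx": 0,"dy": 0,"dz": -0.006,"ax": 0,"ay": 0,"az": 0,"hand": 36},
  {"dx": 0,"dy": 0,"dz": -0.006,"ax": 0,"ay": 0,"az": 0,"hand": 46},
  {"dx": 0,"dy": 0,"dz": -0.006,"ax": 0,"ay": 0,"az": 0,"hand": 56},
  {"dx": 0,"dy": 0,"dz": -0.006,"ax": 0,"ay": 0,"az": 0,"hand": 56},
])

```text
clock: 29.78
tool_pos: [0.5031, 0.2615, 0.1529]
eef_rot: [0.679, 0.734, -0.0, 0.001]
contact_force: [0.8, 0.7, -0.1]
opening: 0.634
```

```bash
python3 snap.py 19 "(260,130,360,230)" "(140,140,240,240)"; python3 st.py
```

```text
{'clock': 29.875, 'q': [-0.838, 0.832, 0.4914, 1.8606, -0.6478, 0.614, 0.1404], 'tool_pos': [0.503, 0.2615, 0.1529], 'eef_rot': [0.6788, 0.7343, -0.0003, 0.0006], 'contact_force': [-0.0223, 0.4764, -0.1305], 'opening': 0.635}
```

View pics/both19.png

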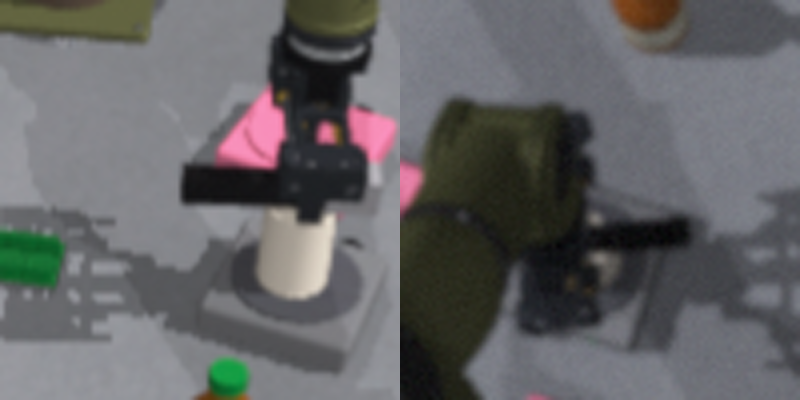

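Released, and the probe stays level. Next: straight up and clear.

Request:
servo_tool([
  {"dx": 0,"dy": 0,"dz": -0.1,"ax": 0,"ay": 0,"az": 0,"hand": 56},
  {"dx": 0,"dy": 0,"dz": -0.4,"ax": 0,"ay": 0,"az": 0,"hand": 56},
  {"dx": 0,"dy": 0,"dz": -0.9,"ax": 0,"ay": 0,"az": 0,"hand": 56},
  {"dx": 0,"dy": 0,"dz": -1.6,"ax": 0,"ay": 0,"az": 0,"hand": 56},
  {"dx": 0,"dy": 0,"dz": -2.3,"ax": 0,"ay": 0,"az": 0,"hand": 56},
  {"dx": 0.6,"dy": 0,"dz": -2.8,"ax": 0,"ay": 0,"az": 0,"hand": 56},
  {"dx": 1.4,"dy": 0,"dz": -3.0,"ax": 0,"ay": 0,"az": 0,"hand": 56},
  {"dx": 2.2,"dy": -0.4,"dz": -3.0,"ax": 0,"ay": 0,"az": 0,"hand": 56},
  {"dx": 2.8,"dy": -0.8,"dz": -3.0,"ax": 0,"ay": 0,"az": 0,"hand": 56},
  {"dx": 3.0,"dy": -1.0,"dz": -3.0,"ax": 0,"ay": 0,"az": 0,"hand": 56},
])

```text
clock: 31.12
tool_pos: [0.4268, 0.4389, 0.3324]
eef_rot: [0.677, 0.736, -0.0, 0.0]
contact_force: [0.3, -0.0, -0.5]
opening: 0.636
```

```bash
python3 snap.py 20 "(260,130,360,230)" "(140,140,240,240)"; python3 st.py
python3 - <<'E'
from plant import eyes
from h import *
for n in ("scene","top"):
    m=eyes.camera_model(n); p,d=load(n,20); C=cloud(m,d); x,y,z=C[...,0],C[...,1],C[...,2]
    hsv=cv2.cvtColor(p,cv2.COLOR_RGB2HSV); H,S,V=[hsv[...,i].astype(int) for i in range(3)]
    Y=(H>20)&(H<36)&(S>110)&(np.hypot(x-.505,y-.26)<.06)&(z>.13)&(z<.17); print(n,"yellow",C[Y].mean(0).round(4),Y.sum())
    K=(V<60)&(abs(x-.51)<.035)&(y<.25)&(y>.12)&(z>.12)&(z<.17); q=C[K]; print("  shaft rear",q[:,1].min().round(4),[np.percentile(q[(q[:,1]>a)&(q[:,1]<a+.03)][:,2],90).round(4) for a in (.15,.18,.21)])
    T=(S<70)&(V>110)&(z>.045)&(z<.12)&(abs(x-.505)<.06)&(abs(y-.26)<.06); q=C[T]; print("  beaker y mid",((np.percentile(q[:,1],2)+np.percentile(q[:,1],98))/2).round(4), q.mean(0).round(3))
    for nm,c in (("small",(.583,-.063)),("bottle",(.748,.2)),("jar",(.76,-.185)),("tray",(.575,-.495))):
        p0,d0=load(n,0); C0=cloud(m,d0)
        f=lambda C:C[(np.hypot(C[...,0]-c[0],C[...,1]-c[1])<.08)&(C[...,2]>.012)]
        a,b=f(C0),f(C); print("  ",nm,a.mean(0).round(3),b.mean(0).round(3),len(a),len(b))
E
```

```text
{'clock': 31.225, 'q': [-1.2451, 0.6905, 0.7147, 1.5444, -0.4883, 1.0929, -0.3343], 'tool_pos': [0.4277, 0.4372, 0.3326], 'eef_rot': [0.6778, 0.7352, -0.0006, 0.0004], 'contact_force': [1.0032, -0.3625, 0.3208], 'opening': 0.6343}
scene yellow [0.5106 0.2617 0.1445] 42
  shaft rear 0.1564 [np.float64(0.1495), np.float64(0.1507), np.float64(0.1508)]
  beaker y mid 0.2601 [0.523 0.259 0.084]
   small [ 0.598 -0.062  0.046] [ 0.595 -0.062  0.046] 250 249
   bottle [0.77  0.203 0.085] [0.77  0.203 0.085] 717 720
   jar [ 0.774 -0.185  0.065] [ 0.774 -0.185  0.065] 542 543
   tray [ 0.585 -0.495  0.028] [ 0.586 -0.494  0.029] 362 359
top yellow [0.5016 0.2621 0.1492] 39
  shaft rear 0.1557 [np.float64(0.1564), np.float64(0.155), np.float64(0.1541)]
  beaker y mid 0.2604 [0.504 0.264 0.089]
   small [ 0.584 -0.061  0.056] [ 0.581 -0.062  0.058] 171 162
   bottle [0.735 0.201 0.096] [0.735 0.201 0.095] 351 357
   jar [ 0.748 -0.185  0.073] [ 0.748 -0.186  0.073] 313 308
   tray [ 0.579 -0.5    0.03 ] [ 0.579 -0.5    0.03 ] 229 221
```

View pics/both20.png

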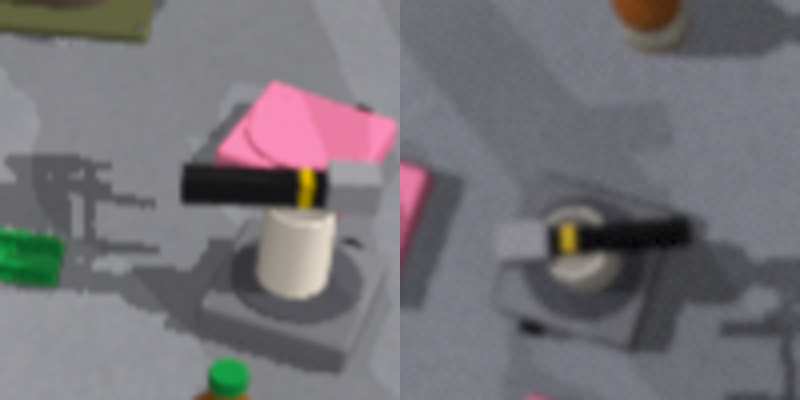

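```bash
python3 snap.py 21
python3 - <<'E'
from plant import eyes
from h import *
for n in ("scene","top"):
    m=eyes.camera_model(n)
    for i in (13,20,21):
        p,d=load(n,i); C=cloud(m,d); x,y,z=C[...,0],C[...,1],C[...,2]
        hsv=cv2.cvtColor(p,cv2.COLOR_RGB2HSV); H,S,V=[hsv[...,i].astype(int) for i in range(3)]
        T=(S<70)&(V>110)&(z>.05)&(z<.112)&(abs(x-.505)<.06)&(abs(y-.26)<.06); q=C[T]
        rim=(S<70)&(V>110)&(z>.115)&(z<.128)&(abs(x-.505)<.045)&(abs(y-.26)<.045); v,u=np.nonzero(rim); w=onz(m,np.c_[u,v],.123)
        print(n,i,"side y",((np.percentile(q[:,1],2)+np.percentile(q[:,1],98))/2).round(4),"rim y",((w[:,1].min()+w[:,1].max())/2).round(4),"x",((w[:,0].min()+w[:,0].max())/2).round(4))
        Y=(H>20)&(H<36)&(S>110)&(np.hypot(x-.505,y-.26)<.06)&(z>(.148 if n=="top" else .13))&(z<.17); v,u=np.nonzero(Y)
        if len(u): print("    yellow on z=.151",onz(m,np.c_[u,v],.151).mean(0).round(4) if n=="top" else C[Y].mean(0).round(4))
E
```

```text
scene 13 side y 0.2598 rim y 0.2594 x 0.5128
scene 20 side y 0.26 rim y 0.2663 x 0.5292
    yellow on z=.151 [0.5106 0.2617 0.1445]
scene 21 side y 0.2595 rim y 0.2664 x 0.5292
    yellow on z=.151 [0.5111 0.261  0.1438]
top 13 side y 0.26 rim y 0.2623 x 0.5038
top 20 side y 0.2595 rim y 0.2589 x 0.5037
    yellow on z=.151 [0.5033 0.2619 0.151 ]
top 21 side y 0.2607 rim y 0.2589 x 0.5037
    yellow on z=.151 [0.5034 0.2617 0.151 ]
```

View pics/both21.png

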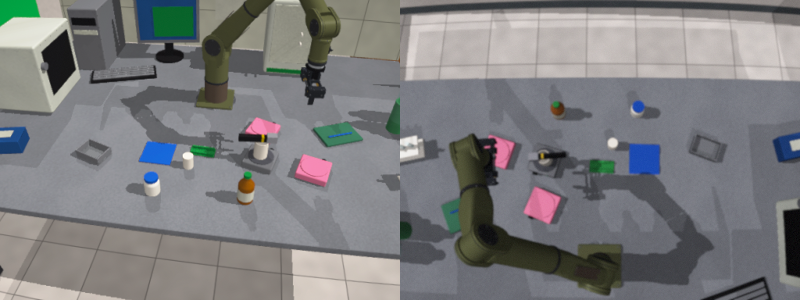

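The beaker stands mouth up near the middle of the plate, at about (260,150) in the left picture. The probe lies level and still across its mouth, and the arm is well clear. Handing in.

```bash
python3 -c "
from plant import r
print(r.finish_job()); print(r.get_state()['clock'])"
```

```text
the job is handed in; nothing more can be done
None
the job is handed in; nothing more can be done
```

I turned the large beaker over by way of the green rest and stood it mouth up near the middle of the dark plate, then let go of it. I then gripped the probe at its yellow mark, carried it level and laid it across the beaker's mouth. The job was handed in at about 31 s.

- **Probe:** In the last pictures it lay level and had not moved between two frames. The yellow mark was at about (0.503, 0.262) m, against a mouth centre of about (0.504, 0.261) m, so within roughly 2 mm.
- **Beaker:** Its base was wholly on the plate, and its position did not change when the probe was laid down.
- **Bystanders:** The amber bottle, jar and tray were within about 1 mm of where they started. The small beaker read up to 3 mm different in x, but part of it was hidden in some views, and the gripper showed no contact force beside it.
- **Forces:** The highest wrist force I read was about 25 N, when the beaker touched down on the rest. Readings come only at the end of each move.
- **Disagreements:** The scene camera read x about 6 mm too high against the measured tool position, so I relied on the top view for x. The scene camera's rim reading with the probe in place (y 0.266) was 4–7 mm off the other readings because the probe hid part of the rim, and I disregarded it.
- **Mistake on the way:** I first tilted the beaker short of the laying pose because I had the tilt sign wrong. I caught it in a picture above the rest and corrected it before setting anything down.

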